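# Demould clay lids and put them to dry under the rack

## Task

Swing the bar of the drying rack right open and pull the empty ware board out by its handle, along its guides, as far as the front stops. Lift every clay lid out of its plaster mould by its loop handle and set it down flat on the board, wholly within its edges and not on top of another lid; then slide the loaded board back under the slatted deck until it is fully home against the back stop, and swing the bar fully closed in front of its handle. Leave the other things on the table where they are.

Things in the scene. Friction and masses are not known exactly. Their poses are not given: they have to be found in the camera images.
- rack: Fixed drying rack. Origin on the table; x points into the rack, away from the robot, z up. A 6 mm thick runway carries the board between rails 22 mm high (inner faces y = +-109 mm). Front stops (faces at x -100, |y| 74-109 mm) catch the board's front edge; back stop face at x 325 mm. The board's origin is at rack x -180 mm when out, 35 mm when home.
- deck_edge (a point): Middle of the lower front edge of the rack's slatted deck, the overhang: 140 mm in rack x, 114 mm above the table. The deck reaches from here 215 mm further in rack x, 342 mm wide, top 124 mm above the table; side beams at |y| 149 to 171 mm, underside 100 mm, on posts.
- bar (a joint): Flat steel swing bar (150 mm past its pivot, 20 mm wide, 31 to 43 mm above the table) that keeps the board in. 0 = closed: points to rack -y across the runway, just in front of the home board's handle. Grows as it swings towards the robot; 1.57 = open: points to rack -x, outside the left rail. Range 0 to 1.6 rad. Stays where left (about 0.05 N m friction).
- bar_knob (a point): Point on the bar's upright round wooden knob (18 mm diameter, 43 to 93 mm above the table), 73 mm above the table, a good grip height. Moves on a 90 mm arc about bar_pivot.
- bar_pivot (a point): Point on the bar's upright pivot axis, left of the runway at rack (-10, 155) mm, at the height of bar_knob (73 mm).
- board: Loose plywood ware board, about 0.5 kg: a square 210 x 210 x 12 mm, its centre at board x +185 mm, joined by a 30 mm wide tongue to an upright handle at its front end. Origin at the underside, straight below the handle; axes as the rack's. Its top is 12 mm above the origin (18 mm above the table). 4 mm play beside each rail. Four lids fit, centred at x 135 and 235, y -50 and 50 mm.
- board_grip (a point): Grip point of the board's upright wooden handle, 58 mm straight above the board's origin: a plate 14 mm thick (board x), 50 mm wide (board y), reaching 12 to 76 mm above the board's underside.
- lid0: Round clay lid, set hard: disc 88 mm diameter, 18 mm thick, about 0.25 kg, with a loop handle. Origin at the centre of the underside, z up. The loop's top strap is centred, 41 to 55 mm above the underside, runs 56 mm along the lid's x and is 14 mm thick across its y, open space below; pinch across y. Starts in mould0; may be absent.
- mould0: Fixed white plaster mould block 112 x 112 x 40 mm with an open round cavity 14 mm deep (floor 26 mm above the table), about 3 mm wider than the lid on each side. Origin at the centre of the underside.
- lid1: Round clay lid, set hard: disc 88 mm diameter, 18 mm thick, about 0.25 kg, with a loop handle. Origin at the centre of the underside, z up. The loop's top strap is centred, 41 to 55 mm above the underside, runs 56 mm along the lid's x and is 14 mm thick across its y, open space below; pinch across y. Starts in mould1; may be absent.
- mould1: Fixed white plaster mould block 112 x 112 x 40 mm with an open round cavity 14 mm deep (floor 26 mm above the table), about 3 mm wider than the lid on each side. Origin at the centre of the underside.
- lid2: Square clay lid, set hard: square slab 84 x 84 mm, 18 mm thick, about 0.25 kg, with a loop handle. Origin at the centre of the underside, z up. The loop's top strap is centred, 41 to 55 mm above the underside, runs 56 mm along the lid's x and is 14 mm thick across its y, open space below; pinch across y. Starts in mould2; may be absent.
- mould2: Fixed white plaster mould block 112 x 112 x 40 mm with an open square cavity 14 mm deep (floor 26 mm above the table), about 3 mm wider than the lid on each side. Origin at the centre of the underside.
- lid3: Square clay lid, set hard: square slab 84 x 84 mm, 18 mm thick, about 0.25 kg, with a loop handle. Origin at the centre of the underside, z up. The loop's top strap is centred, 41 to 55 mm above the underside, runs 56 mm along the lid's x and is 14 mm thick across its y, open space below; pinch across y. Starts in mould3; may be absent.
- mould3: Fixed white plaster mould block 112 x 112 x 40 mm with an open square cavity 14 mm deep (floor 26 mm above the table), about 3 mm wider than the lid on each side. Origin at the centre of the underside.
- sprayer: Bystander, not to be disturbed: white and red pump sprayer 200 mm tall, 84 mm diameter. Origin at its underside, centre.
- jar: Bystander, not to be disturbed: clear jar with a purple lid, 70 mm diameter, 120 mm tall. Origin at its underside, centre.
- bowl: Bystander, not to be disturbed: white bowl 100 mm wide, 50 mm high. Origin at its underside, centre.
- cup: Bystander, not to be disturbed: terracotta cup 70 mm wide, 80 mm high. Origin at its underside, centre.
- sponge: Bystander, not to be disturbed: tan sponge block 80 x 60 x 30 mm. Origin at its underside, centre.
- claybat: Bystander, not to be disturbed: grey block of clay 90 x 80 x 50 mm. Origin at its underside, centre.
Things that resemble listed ones, but are neither listed nor needed, are in the scene too. Leave any turquoise look-alike of the lid3 alone.

How it is judged:
By the outcome, as a careful person would: the job done as asked, in the order asked, and still so for the second after the job is handed in, with the robot touching nothing.
Of lid0, lid1, lid2, lid3 only 2 to 4 are there at a start; the rules pass over those that are not, and their reading is None.
At some moment in a run one of lid0, lid1, lid2, lid3 may be knocked a few centimetres aside while the robot is not near it.
Once in a run the grip may slacken for a moment while it holds something.
It also fails if it takes over 210 s, if anything falls off the work surface, if the arm or the gripper's body presses on something with over 40 N, if the wrist force passes 120 N, or if a joint passes its speed limit or range.

## Robot

A 6-joint arm with a two-finger parallel gripper is mounted at the origin on the work surface. World frame = base frame: x ahead of the robot, y to its left, z up, the work surface at z = 0. Lengths are in m, angles in degrees, forces in N, time in s.
With the tool pointing down it reaches from about 0.375 to 0.9 m from the base axis. Payload 3.1 kg.
Tool frame: the origin (TCP) lies midway between the tips of the shut fingers; the grasp point (between the pads) lies bot.hold_point_z behind it (bot.hold_point_z is the distance from the TCP to the grasp point, in m); z points along the fingers, y is the direction in which the jaws open and shut (so a half turn about z gives the same grasp; the last joint's range is limited). The gripper opens to 87 mm and grips with 3 to 60 N. Pads are 19 mm wide; open, the fingers measure 117 mm over their backs; the gripper's body (75 mm by 190 mm) begins 51 mm behind the grasp point.
Start: joints at [67.065, 30.224, 82.088, -0, 67.689, -10.227], TCP at [0.137, 0.61, 0.223] pointing down, gripper open.
Joint ranges: [-176.69, 176.69], [-43.24, 126.21], [12.49, 139.97], [-82, 262], [0, 151.66], [-163.58, 163.58]. Speed limits (degrees/s): [159.86, 159.86, 180, 180, 180, 180].

## Interface

Orientations are given as a 3x3 rotation matrix whose columns are the frame's x, y, z axes.
In Python, from rig import bot, vision, order gives the robot as it stands. The module is installed in compiled form; this text tells all that it offers.
- The arm moves only by the tool move_arm, never from a script. Its argument "moves" is a list of rows, each an object of numbers: "hand": the finger opening in mm, from 0 to 87; "x", "y", "z": the shift along the tool's x, y, z in units of 25 mm (1.0 is 25 mm); "wx", "wy", "wz": the turn, a rotation vector about the tool's x, y, z in degrees. In form: [{"hand": .., "x": .., "y": .., "z": .., "wx": .., "wy": .., "wz": ..}, ...]. A call has 1 to 20 rows; each row shifts and turns the commanded pose from where the row before left it, along the tool's axes as they then stand; what a row does not reach is not made up. A row lasts 1/10 s, in which the tool goes at most 50 mm and 8.59 degrees, less where a joint would pass 70% of its speed; a pose out of reach is approached as far as the arm can. A call is refused whole if a number of a shift passes 1 or a number of a turn 8.59, either way. A call with a gripper value outside its range is refused whole. The fingers move at their own pace and stop on an object; the grip force is fixed at half the most. Time passes only in rows, so rows that do not move let the fingers close. It gives the time, the measured TCP pose, the force and the opening at its end, in the units of the state.
- bot.read_state(): the state, without advancing time (a new reading comes with each control period).
- vision.capture(name): name is "scene" or "top"; returns a dict with "image" (400x640x3 uint8, red, green, blue), "z_map" (400x640 float32, m along the optical axis (not along the pixel's ray), 0 where there is no reading), "fx", "fy", "cx", "cy" (pixels), "pose" (4x4, takes a point from camera to world coordinates). Camera axes: x right, y down, z forward; pixel columns grow to the right and rows downward; lengths in m; the calibration is good to about 2 mm. A picture is of the moment at which its call begins.
- order.hand_in(): hands the job in, once; it reports no verdict.
The state is a dict: "time_s": time; "joint_positions": joint angles; "qvel": joint speeds; "tau": joint torques, N m; "position": TCP position; "tcp_rot": TCP orientation; "force": force on the tool from outside, world axes, zero at the start; "moment": the same for the moment, N m; "opening": opening from 0.0 (shut) to 1.0 (fully open).
Only numpy, scipy, OpenCV 4.12 (cv2) and the standard library are available. Lean on these libraries where they do the work, as an engineer would, in place of code of your own. Each camera call takes 0.05 s, during which the arm holds its last target.

## Working session

There is one attempt and no reset: what is moved stays moved. The work goes in short steps, Python scripts to look and compute and a tool call to move; the robot and the scene stay as the last step left them, time stands still between calls to the robot, and variables do not carry over. Pictures are saved under pics/ and viewed, and the job is handed in when it is done.

Besides the shell and the picture viewer there is one more tool, called after "Call:" as a command line: name --argument value ..., lists and objects as JSON in quotes. move_arm: Moves the arm, as the interface text tells. Its arguments: {"type":"object","properties":{"moves":{"type":"array"}},"required":["moves"]}

```bash
ls; mkdir -p pics; python3 - <<'E'
from rig import bot, vision, order
import cv2,numpy as np
s=bot.read_state(); print({k:np.round(v,3).tolist() for k,v in s.items()}, bot.hold_point_z)
for n in("scene","top"):
    c=vision.capture(n); cv2.imwrite(f"pics/{n}0.png",c["image"][:,:,::-1]); np.savez(f"{n}0.npz",**c)
    print(n,c["fx"],c["fy"],c["cx"],c["cy"],np.round(c["pose"],3).tolist())
E
```

```text
pics
{'time_s': 0.0, 'joint_positions': [67.064, 30.279, 82.155, -0.002, 67.689, -10.227], 'qvel': [-0.135, 0.086, -0.047, 0.046, 0.174, 0.113], 'tau': [0.0, -44.004, -17.659, 0.063, 0.058, -0.0], 'position': [0.137, 0.609, 0.222], 'tcp_rot': [[-0.976, 0.22, -0.001], [0.22, 0.975, -0.002], [0.0, -0.002, -1.0]], 'force': [0.129, 0.287, 1.194], 'moment': [0.038, 0.051, 0.0], 'opening': 1.0} 0.0187
scene 397.3583728229506 397.3583728229506 323.2167810930016 202.61168691022382 [[-0.02, 0.84, -0.541, 1.119], [1.0, 0.019, -0.007, 0.016], [0.004, -0.542, -0.841, 1.069], [0.0, 0.0, 0.0, 1.0]]
top 367.6962144731607 367.6962144731607 326.25373011046395 199.53781159805914 [[-0.019, -0.988, 0.151, 0.293], [-1.0, 0.017, -0.017, -0.003], [0.014, -0.151, -0.988, 1.373], [0.0, 0.0, 0.0, 1.0]]
```

View pics/scene0.png

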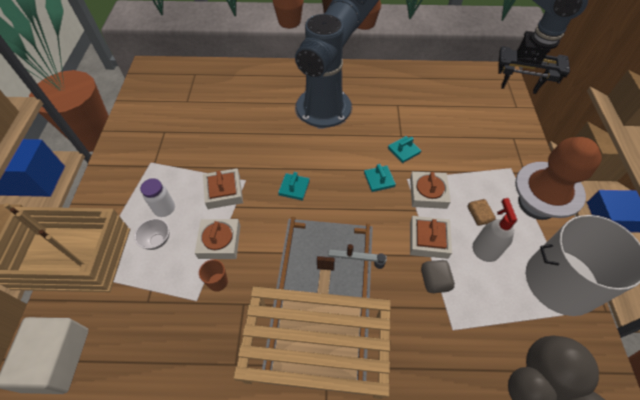

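View pics/top0.png

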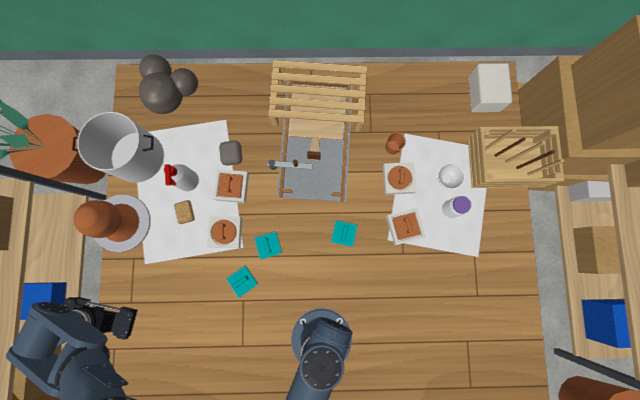

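The top picture shows the rack at about (318,130), with the bar closed from pivot (273,163) to (312,166), its knob near (295,163) and the board handle at (314,155). The four terracotta lids sit in white moulds at (231,184), (224,232), (400,178) and (405,226). The turquoise look-alikes at (268,245), (344,233) and (242,281) are not in moulds, so I'll leave them alone. Next I'll enlarge these areas and measure.

```bash
cat > h.py <<'E'
import numpy as np, cv2
from rig import bot, vision, order
def cap(n,save=None):
    c=vision.capture(n)
    if save: cv2.imwrite(f"pics/{save}.png",c["image"][:,:,::-1])
    return c
def cloud(c):
    z=c["z_map"]; v,u=np.mgrid[0:z.shape[0],0:z.shape[1]]
    P=np.stack([(u-c["cx"])/c["fx"]*z,(v-c["cy"])/c["fy"]*z,z],-1)
    return P@c["pose"][:3,:3].T+c["pose"][:3,3]
def proj(c,p):
    q=(np.asarray(p)-c["pose"][:3,3])@c["pose"][:3,:3]
    return q[...,0]/q[...,2]*c["fx"]+c["cx"], q[...,1]/q[...,2]*c["fy"]+c["cy"]
def pix(c,u,v,z):
    "pixel onto plane world z"
    d=c["pose"][:3,:3]@np.array([(u-c["cx"])/c["fx"],(v-c["cy"])/c["fy"],1]); o=c["pose"][:3,3]
    return o+d*(z-o[2])/d[2]
def crop(c,u0,v0,u1,v1,k,name):
    im=cv2.resize(c["image"][v0:v1,u0:u1,::-1],None,fx=k,fy=k,interpolation=cv2.INTER_CUBIC); cv2.imwrite(f"pics/{name}.png",im)
E
python3 - <<'E'
from h import *
t=dict(np.load("top0.npz"));s=dict(np.load("scene0.npz"))
crop(s,230,205,410,400,4,"c_rack"[:]) if 0 else crop(s,235,210,400,350,4,"c_rack")
crop(t,205,160,255,255,6,"c_l"); crop(t,375,155,435,250,6,"c_r")
a=cv2.imread("pics/c_l.png");b=cv2.imread("pics/c_r.png");cv2.imwrite("pics/c_lr.png",np.hstack([a,b]))
P=cloud(t); print("table z",np.nanmedian(P[260:300,100:200,2]),np.median(cloud(s)[95:110,200:280,2]))
# deck slats
for n,c in(("top",t),("scene",s)):
    Q=cloud(c); m=(abs(Q[...,2]-.124)<.005)&(abs(Q[...,1])<.3)&(Q[...,0]>.5)
    im=np.uint8(m); k,l,st,ce=cv2.connectedComponentsWithStats(im)
    for i in range(1,k):
        if st[i,4]>60:
            r=cv2.minAreaRect(Q[l==i][:,:2].astype(np.float32)*1000); print(n,ce[i].round(),np.round(cv2.boxPoints(r)).tolist(),round(r[2],1),np.median(Q[l==i][:,2]).round(4))
E
```

```text
table z 0.0006199681271014112 0.00043146912689395744
top [319.  66.] [[945.0, -177.0], [975.0, -180.0], [1004.0, 159.0], [974.0, 162.0]] 85.1 0.1238
top [318.  78.] [[899.0, -173.0], [927.0, -175.0], [957.0, 163.0], [928.0, 166.0]] 85.1 0.1238
top [318.  91.] [[851.0, -170.0], [880.0, -173.0], [910.0, 166.0], [881.0, 169.0]] 84.9 0.124
top [317. 103.] [[806.0, -166.0], [837.0, -168.0], [861.0, 170.0], [830.0, 172.0]] 85.9 0.1239
top [316. 116.] [[758.0, -163.0], [786.0, -165.0], [815.0, 175.0], [787.0, 178.0]] 85.1 0.1241
scene [321. 298.] [[760.0, -163.0], [787.0, -165.0], [816.0, 175.0], [789.0, 178.0]] 85.2 0.1249
scene [319. 317.] [[807.0, -166.0], [835.0, -169.0], [863.0, 170.0], [835.0, 172.0]] 85.3 0.125
scene [317. 337.] [[854.0, -171.0], [881.0, -173.0], [910.0, 166.0], [883.0, 168.0]] 85.2 0.125
scene [314. 359.] [[902.0, -175.0], [929.0, -177.0], [957.0, 163.0], [930.0, 165.0]] 85.3 0.1251
scene [312. 381.] [[949.0, -179.0], [975.0, -181.0], [1004.0, 159.0], [977.0, 162.0]] 85.2 0.1252
```

View pics/c_rack.png

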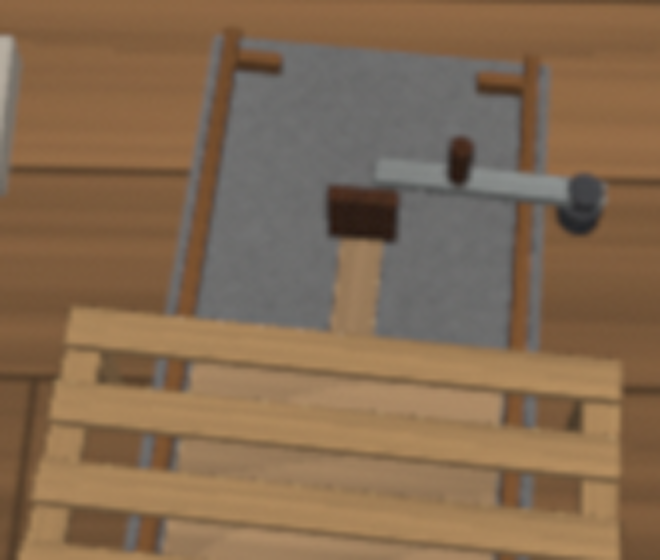

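View pics/c_lr.png

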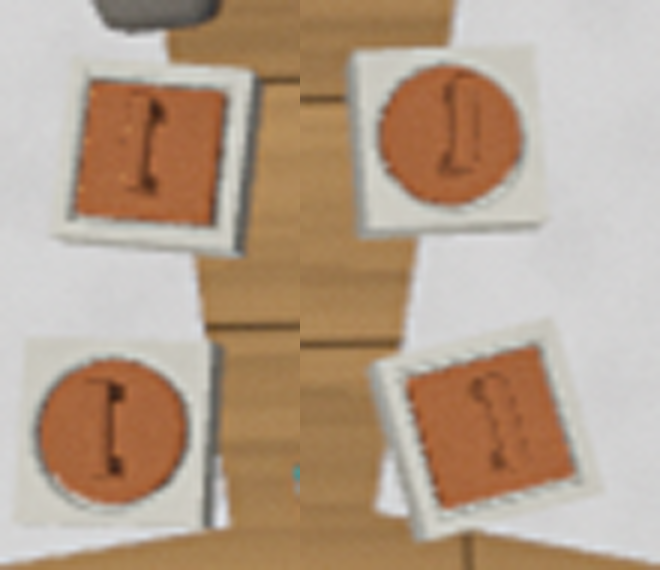

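All four lids are in their moulds, two square and two round. The crop of the bar shows the knob and handle clearly. Measuring now.

```bash
cat >> h.py <<'E'
def lids(c,name):
    P=cloud(c); im=c["image"].astype(int)
    hsv=cv2.cvtColor(c["image"],cv2.COLOR_RGB2HSV).astype(int)
    terra=((hsv[...,0]<14)|(hsv[...,0]>172))&(hsv[...,1]>110)&(hsv[...,2]>40)
    m=terra&(P[...,0]>.3)&(P[...,0]<.95)&(abs(P[...,1])<.5)&(P[...,2]>.01)&(P[...,2]<.14)
    k,l,st,ce=cv2.connectedComponentsWithStats(np.uint8(m),connectivity=8)
    for i in range(1,k):
        if st[i,4]<150: continue
        Q=P[l==i]; zd=np.median(Q[:,2]); 
        if st[i,4]>1500: continue
        d=Q[abs(Q[:,2]-zd)<.006]; r=cv2.minAreaRect(d[:,:2].astype(np.float32)*1000)
        s=Q[(Q[:,2]>zd+.028)&(Q[:,2]<zd+.045)]
        o=""
        if len(s)>8:
            rs=cv2.minAreaRect(s[:,:2].astype(np.float32)*1000)
            cc=s[:,:2].mean(0); w,v=np.linalg.eigh(np.cov((s[:,:2]-cc).T)); a=np.degrees(np.arctan2(v[1,1],v[0,1]))
            if a>90:a-=180
            if a<-90:a+=180
            o=("strap",np.round(rs[0],1).tolist(),np.round(rs[1],0).tolist(),"ang",round(a,1),"z",np.round(np.median(s[:,2])*1000,1),len(s))
        print(name,ce[i].round().tolist(),"disc",np.round(r[0],1).tolist(),np.round(r[1],0).tolist(),round(r[2],1),"z",round(zd*1000,1),*o)
E
python3 - <<'E'
from h import *
for n in("top","scene"):
    lids(dict(np.load(n+"0.npz")),n)
t=dict(np.load("top0.npz"));s=dict(np.load("scene0.npz"))
R=np.array([[.9964,.0852],[-.0852,.9964]]);o=np.array([.635,.0197])
for n,c in(("top",t),("scene",s)):
    P=cloud(c); q=(P[...,:2]-o)@R
    m=(P[...,2]>.085)&(P[...,2]<.1)&(abs(q[...,0]+10)<45)&(abs(q[...,1]-65)<40); print(n,"knob",(q[m].mean(0)*1000).round(1),m.sum())
    m=(P[...,2]>.07)&(P[...,2]<.09)&(abs(q[...,0]-35)<40)&(abs(q[...,1])<30); print(n,"handle",(q[m].mean(0)*1000).round(1),m.sum(),(q[m].min(0)*1000).round(),(q[m].max(0)*1000).round(),np.median(P[m][:,2]))
    m=(P[...,2]>.017)&(P[...,2]<.03)&(abs(q[...,0])<100)&(abs(abs(q[...,1])-112)<12)
    for sg in(-1,1):
        mm=m&(q[...,1]*sg>0); print(" rail",(np.percentile(q[mm][:,1],[5,50,95])*1000).round(1))
E
```

```text
top [395.0, 142.0] disc [702.6, -287.1] [56.0, 63.0] 73.2 z 55.0
top [400.0, 177.0] disc [576.1, -298.9] [81.0, 83.0] 44.0 z 45.0 strap [575.4, -300.6] [15.0, 52.0] ang -8.0 z 80.4 62
top [230.0, 185.0] disc [556.1, 327.5] [82.0, 82.0] 84.3 z 44.7 strap [556.3, 326.5] [15.0, 53.0] ang -7.3 z 81.3 64
top [406.0, 226.0] disc [394.9, -314.3] [80.0, 82.0] 13.7 z 44.6 strap [395.6, -315.9] [55.0, 15.0] ang 12.6 z 80.7 65
top [223.0, 232.0] disc [385.3, 346.3] [83.0, 82.0] 45.3 z 45.2 strap [387.5, 346.2] [15.0, 53.0] ang 1.3 z 80.6 75
scene [221.0, 185.0] disc [397.6, -316.0] [84.0, 81.0] 14.3 z 44.9 strap [399.5, -315.1] [52.0, 14.0] ang 12.6 z 80.8 69
scene [430.0, 186.0] disc [391.2, 344.6] [84.0, 80.0] 83.0 z 45.3 strap [390.7, 344.6] [55.0, 14.0] ang 2.2 z 81.0 74
scene [431.0, 234.0] disc [557.9, 325.6] [83.0, 84.0] 84.4 z 45.2 strap [559.7, 326.6] [15.0, 53.0] ang -4.3 z 81.4 89
scene [216.0, 236.0] disc [580.0, -301.2] [85.0, 84.0] 50.7 z 45.7 strap [580.5, -300.7] [15.0, 50.0] ang -7.6 z 81.1 95
scene [325.0, 263.0] disc [670.2, 16.1] [38.0, 3.0] 84.6 z 68.7
scene [214.0, 274.0] disc [705.8, -286.1] [65.0, 56.0] 24.2 z 54.4 strap [708.0, -277.6] [53.0, 62.0] ang -17.8 z 83.0 17
top knob [nan nan] 0
top handle [117.1 -84.6] 2945 [ -620. -1197.] [ 540. 1158.] 0.08005859218076239<stdin>:8: RuntimeWarning: Mean of empty slice.
  ret = um.true_divide(
Traceback (most recent call last):
IndexError: index -1 is out of bounds for axis 0 with size 0
```

```bash
cat >> h.py <<'E'
RR=np.array([[.9964,.0852],[-.0852,.9964]]);RO=np.array([635.,19.7])
def rk(p): return (np.asarray(p)[...,:2]*1000-RO)@RR   # world m -> rack mm
def wd(q): return RO+np.asarray(q)@RR.T                 # rack mm -> world mm
E
python3 - <<'E'
from h import *
t=dict(np.load("top0.npz"));s=dict(np.load("scene0.npz"))
for n,c in(("top",t),("scene",s)):
    P=cloud(c); q=rk(P); z=P[...,2]*1000
    def rep(l,m): print(n,l,m.sum(),q[m].mean(0).round(1),q[m].min(0).round(),q[m].max(0).round(),np.median(z[m]).round(1))
    rep("knob",(z>80)&(z<100)&(abs(q[...,0]+10)<40)&(abs(q[...,1]-65)<35))
    rep("bar",(z>37)&(z<49)&(abs(q[...,0]+10)<40)&(abs(q[...,1]-65)<80))
    rep("handle",(z>74)&(z<90)&(abs(q[...,0]-35)<35)&(abs(q[...,1])<32))
    for sg in(-1,1): rep("rail",(z>18)&(z<26)&(abs(q[...,0])<95)&(abs(q[...,1]*sg-112)<15))
print(wd([[-10,65],[-100,155],[-10,155],[35,0],[-180,0]]))
E
```

```text
top knob 22 [-12.9  63.8] [-20.  56.] [-4. 71.] 92.1
top bar 195 [-10.5  71.8] [-22.  -9.] [ 23. 145.] 43.0
top handle 56 [26.2  0.5] [ 20. -24.] [35. 24.] 82.0
top rail 128 [   1.9 -115.7] [ -91. -121.] [  94. -110.] 21.7
top rail 115 [-1.000e-01  1.142e+02] [-92. 108.] [ 94. 120.] 21.7
scene knob 41 [-8.2 63.9] [-17.  55.] [-1. 72.] 93.4
scene bar 319 [-8.3 76.1] [-21.   6.] [  2. 145.] 43.5
scene handle 102 [29.9  0.4] [ 21. -23.] [36. 24.] 82.0
scene rail 239 [   2.4 -115.4] [ -94. -122.] [  94. -109.] 22.7
scene rail 208 [  6.6 114. ] [-94. 108.] [ 95. 120.] 22.5
[[630.574  85.318]
 [548.566 182.662]
 [638.242 174.994]
 [669.874  16.718]
 [455.648  35.036]]
```

```bash
sed -i 's/RO=np.array(\[635.,19.7\])/RO=np.array([635.,19.0])/' h.py; cat >> h.py <<'E'
def go(x=None,y=None,z=None,ang=None,rack=None):
    "remaining shift in tool units to TCP target (mm); ang: wanted world angle of tool y-axis perpendicular strap i.e. tool x line direction"
    s=bot.read_state(); p=np.array(s["position"])*1000; R=np.array(s["tcp_rot"])
    if rack is not None: x,y=wd(rack)
    t=np.array([p[0] if x is None else x,p[1] if y is None else y,p[2] if z is None else z])
    a=np.degrees(np.arctan2(R[1,0],R[0,0]))
    print("t",round(s["time_s"],1),"pos",p.round(1),"rack",rk(p/1000).round(1),"xang",a.round(2),"open mm",round(s["opening"]*87,1),"F",np.round(s["force"],1),"j6",round(s["joint_positions"][5]),"tilt",R[:2,2].round(3))
    if ang is not None:
        d=(ang-a+90)%180-90; print("wz",round(-d,2)); 
        c,n=np.cos(np.radians(d)),np.sin(np.radians(d)); R=np.array([[c,-n,0],[n,c,0],[0,0,1]])@R
    print("units (after turn)",((R.T@(t-p))/25).round(2))
E
python3 -c "
from h import *
go(rack=(-10,65),z=160,ang=175.1)"
```

```text
t 0.1 pos [137.2 609.1 221.7] rack [-546.3  545.5] xang 167.29 open mm 87.2 F [-0.4  0.7  0.1] j6 -10 tilt [-0.001 -0.002]
wz -7.81
units (after turn) [-21.46 -19.21   2.5 ]
```

Call:
move_arm --moves '[{"wz": -7.8}, {"x": -1, "y": -0.9, "hand": 60}, {"x": -1, "y": -0.9, "hand": 60}, {"x": -1, "y": -0.9, "hand": 60}, {"x": -1, "y": -0.9, "hand": 60}, {"x": -1, "y": -0.9, "hand": 60}, {"x": -1, "y": -0.9, "hand": 60}, {"x": -1, "y": -0.9, "hand": 60}, {"x": -1, "y": -0.9, "hand": 60}, {"x": -1, "y": -0.9, "hand": 60}, {"x": -1, "y": -0.9, "hand": 60}, {"x": -1, "y": -0.9, "hand": 60}, {"x": -1, "y": -0.9, "hand": 60}, {"x": -1, "y": -0.9, "hand": 60}, {"x": -1, "y": -0.9, "hand": 60}, {"x": -1, "y": -0.9, "hand": 60}, {"x": -1, "y": -0.9, "hand": 60}, {"x": -1, "y": -0.9, "hand": 60}, {"x": -1, "y": -0.9, "hand": 60}, {"x": -1, "y": -0.9, "hand": 60}]'

```text
schema error: expected keys hand, x, y, z, wx, wy, wz
```

```bash
python3 -c "
from h import *
go(rack=(-10,65),z=150,ang=175.1)"
```

```text
t 0.1 pos [137.2 609.1 221.7] rack [-546.3  545.5] xang 167.29 open mm 87.2 F [-0.4  0.7  0.1] j6 -10 tilt [-0.001 -0.002]
wz -7.81
units (after turn) [-21.46 -19.21   2.9 ]
```

Call:
move_arm --moves '[{"hand": 60, "x": 0, "y": 0, "z": 0, "wx": 0, "wy": 0, "wz": -7.8}, {"hand": 60, "x": -1, "y": -0.9, "z": 0, "wx": 0, "wy": 0, "wz": 0}, {"hand": 60, "x": -1, "y": -0.9, "z": 0, "wx": 0, "wy": 0, "wz": 0}, {"hand": 60, "x": -1, "y": -0.9, "z": 0, "wx": 0, "wy": 0, "wz": 0}, {"hand": 60, "x": -1, "y": -0.9, "z": 0, "wx": 0, "wy": 0, "wz": 0}, {"hand": 60, "x": -1, "y": -0.9, "z": 0, "wx": 0, "wy": 0, "wz": 0}, {"hand": 60, "x": -1, "y": -0.9, "z": 0, "wx": 0, "wy": 0, "wz": 0}, {"hand": 60, "x": -1, "y": -0.9, "z": 0, "wx": 0, "wy": 0, "wz": 0}, {"hand": 60, "x": -1, "y": -0.9, "z": 0, "wx": 0, "wy": 0, "wz": 0}, {"hand": 60, "x": -1, "y": -0.9, "z": 0, "wx": 0, "wy": 0, "wz": 0}, {"hand": 60, "x": -1, "y": -0.9, "z": 0, "wx": 0, "wy": 0, "wz": 0}, {"hand": 60, "x": -1, "y": -0.9, "z": 0, "wx": 0, "wy": 0, "wz": 0}, {"hand": 60, "x": -1, "y": -0.9, "z": 0, "wx": 0, "wy": 0, "wz": 0}, {"hand": 60, "x": -1, "y": -0.9, "z": 0, "wx": 0, "wy": 0, "wz": 0}, {"hand": 60, "x": -1, "y": -0.9, "z": 0, "wx": 0, "wy": 0, "wz": 0}, {"hand": 60, "x": -1, "y": -0.9, "z": 0, "wx": 0, "wy": 0, "wz": 0}, {"hand": 60, "x": -1, "y": -0.9, "z": 0, "wx": 0, "wy": 0, "wz": 0}, {"hand": 60, "x": -1, "y": -0.9, "z": 0, "wx": 0, "wy": 0, "wz": 0}, {"hand": 60, "x": -1, "y": -0.9, "z": 0, "wx": 0, "wy": 0, "wz": 0}, {"hand": 60, "x": -1, "y": -0.9, "z": 0, "wx": 0, "wy": 0, "wz": 0}]'

```text
time_s: 2.1
position: [0.5746, 0.142, 0.2221]
tcp_rot: [[-0.996, 0.086, -0.001], [0.086, 0.996, 0.0], [0.001, -0.0, -1.0]]
force: [0.5, 0.4, 0.1]
opening: 0.691
```

```bash
python3 -c "
from h import *
go(rack=(-10,65),z=150,ang=175.1)"
```

```text
t 2.1 pos [574.6 142.  222.1] rack [-70.7 117.4] xang 175.08 open mm 60.1 F [0.5 0.4 0.1] j6 -82 tilt [-0.001  0.   ]
wz -0.02
units (after turn) [-2.43 -2.09  2.88]
```

Call:
move_arm --moves '[{"hand": 60, "x": -0.81, "y": -0.7, "z": 0.5, "wx": 0, "wy": 0, "wz": 0}, {"hand": 60, "x": -0.81, "y": -0.7, "z": 0.5, "wx": 0, "wy": 0, "wz": 0}, {"hand": 60, "x": -0.81, "y": -0.69, "z": 0.5, "wx": 0, "wy": 0, "wz": 0}, {"hand": 60, "x": 0, "y": 0, "z": 1, "wx": 0, "wy": 0, "wz": 0}, {"hand": 60, "x": 0, "y": 0, "z": 1, "wx": 0, "wy": 0, "wz": 0}, {"hand": 60, "x": 0, "y": 0, "z": 1, "wx": 0, "wy": 0, "wz": 0}, {"hand": 60, "x": 0, "y": 0, "z": 1, "wx": 0, "wy": 0, "wz": 0}, {"hand": 60, "x": 0, "y": 0, "z": 0.7, "wx": 0, "wy": 0, "wz": 0}, {"hand": 60, "x": 0, "y": 0, "z": 0.5, "wx": 0, "wy": 0, "wz": 0}, {"hand": 60, "x": 0, "y": 0, "z": 0, "wx": 0, "wy": 0, "wz": 0}]'

```text
time_s: 3.1
position: [0.6286, 0.0859, 0.0529]
tcp_rot: [[-0.996, 0.086, -0.004], [0.086, 0.996, 0.0], [0.004, -0.0, -1.0]]
force: [-1.1, -0.5, -0.1]
opening: 0.689
```

```bash
python3 -c "
from h import *
go(rack=(-10,65),z=54.3,ang=175.1)
c=cap('top');crop(c,240,120,380,215,5,'k1')"
```

```text
t 3.1 pos [628.6  85.9  52.9] rack [-12.1  66.1] xang 175.09 open mm 59.9 F [-1.1 -0.5 -0.1] j6 -87 tilt [-0.004  0.   ]
wz -0.01
units (after turn) [-0.08 -0.04 -0.06]
```

View pics/k1.png

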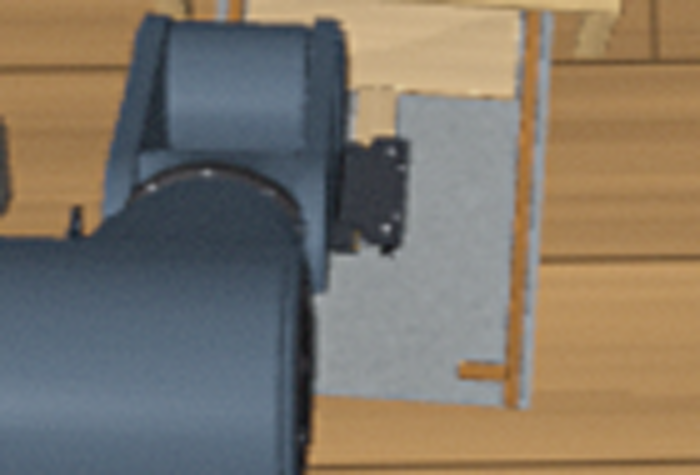

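The arm hides the knob, but the gripper body is over the right spot. Closing on it.

Call:
move_arm --moves '[{"hand": 0, "x": 0, "y": 0, "z": 0, "wx": 0, "wy": 0, "wz": 0}, {"hand": 0, "x": 0, "y": 0, "z": 0, "wx": 0, "wy": 0, "wz": 0}, {"hand": 0, "x": 0, "y": 0, "z": 0, "wx": 0, "wy": 0, "wz": 0}, {"hand": 0, "x": 0, "y": 0, "z": 0, "wx": 0, "wy": 0, "wz": 0}, {"hand": 0, "x": 0, "y": 0, "z": 0, "wx": 0, "wy": 0, "wz": 0}, {"hand": 0, "x": 0, "y": 0, "z": 0, "wx": 0, "wy": 0, "wz": 0}]'

```text
time_s: 3.75
position: [0.6303, 0.0859, 0.0553]
tcp_rot: [[-0.996, 0.086, 0.0], [0.086, 0.996, -0.0], [-0.0, -0.0, -1.0]]
force: [-0.4, 0.0, 0.0]
opening: 0.228
```

Call:
move_arm --moves '[{"hand": 0, "x": 0.314, "y": 0.014, "z": 0, "wx": 0, "wy": 0, "wz": 0}, {"hand": 0, "x": 0.311, "y": 0.041, "z": 0, "wx": 0, "wy": 0, "wz": 0}, {"hand": 0, "x": 0.307, "y": 0.068, "z": 0, "wx": 0, "wy": 0, "wz": 0}, {"hand": 0, "x": 0.299, "y": 0.094, "z": 0, "wx": 0, "wy": 0, "wz": 0}, {"hand": 0, "x": 0.29, "y": 0.12, "z": 0, "wx": 0, "wy": 0, "wz": 0}, {"hand": 0, "x": 0.279, "y": 0.145, "z": 0, "wx": 0, "wy": 0, "wz": 0}, {"hand": 0, "x": 0.265, "y": 0.168, "z": 0, "wx": 0, "wy": 0, "wz": 0}, {"hand": 0, "x": 0.249, "y": 0.192, "z": 0, "wx": 0, "wy": 0, "wz": 0}, {"hand": 0, "x": 0.231, "y": 0.212, "z": 0, "wx": 0, "wy": 0, "wz": 0}, {"hand": 0, "x": 0.212, "y": 0.231, "z": 0, "wx": 0, "wy": 0, "wz": 0}, {"hand": 0, "x": 0.192, "y": 0.249, "z": 0, "wx": 0, "wy": 0, "wz": 0}, {"hand": 0, "x": 0.168, "y": 0.265, "z": 0, "wx": 0, "wy": 0, "wz": 0}, {"hand": 0, "x": 0.145, "y": 0.279, "z": 0, "wx": 0, "wy": 0, "wz": 0}, {"hand": 0, "x": 0.12, "y": 0.29, "z": 0, "wx": 0, "wy": 0, "wz": 0}, {"hand": 0, "x": 0.094, "y": 0.299, "z": 0, "wx": 0, "wy": 0, "wz": 0}, {"hand": 0, "x": 0.068, "y": 0.307, "z": 0, "wx": 0, "wy": 0, "wz": 0}, {"hand": 0, "x": 0.041, "y": 0.311, "z": 0, "wx": 0, "wy": 0, "wz": 0}, {"hand": 0, "x": 0.014, "y": 0.314, "z": 0, "wx": 0, "wy": 0, "wz": 0}, {"hand": 0, "x": 0, "y": 0.05, "z": 0, "wx": 0, "wy": 0, "wz": 0}, {"hand": 0, "x": 0, "y": 0, "z": 0, "wx": 0, "wy": 0, "wz": 0}]'

```text
time_s: 5.75
position: [0.5432, 0.184, 0.0546]
tcp_rot: [[-0.996, 0.086, -0.01], [0.086, 0.996, -0.001], [0.01, -0.002, -1.0]]
force: [-4.9, -3.1, 2.6]
opening: 0.201
```

```bash
python3 -c "
from h import *
go(rack=(-100,155.5),z=54.3,ang=175.1)
c=cap('scene');crop(c,235,200,410,320,4,'k2')"
```

```text
t 5.8 pos [543.2 184.   54.6] rack [-105.5  156.6] xang 175.06 open mm 17.5 F [-4.9 -3.1  2.6] j6 -78 tilt [-0.01  -0.001]
wz -0.04
units (after turn) [-0.22 -0.04  0.01]
```

View pics/k2.png

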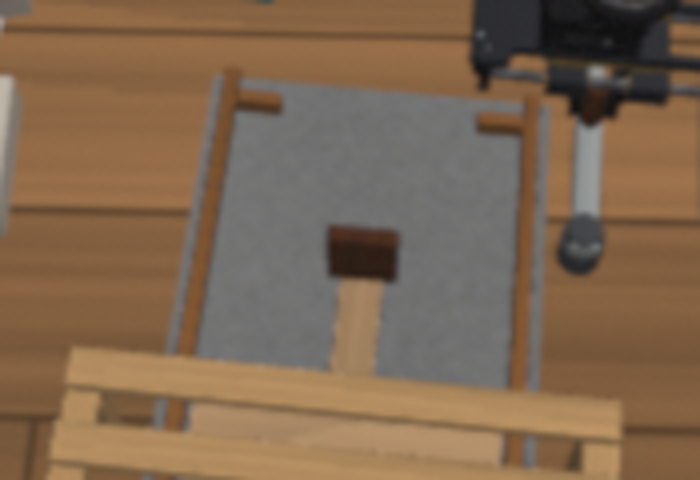

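The bar is open and parallel to the rail. Releasing and going to the board handle.

Call:
move_arm --moves '[{"hand": 50, "x": 0, "y": 0, "z": 0, "wx": 0, "wy": 0, "wz": 0}, {"hand": 50, "x": 0, "y": 0, "z": 0, "wx": 0, "wy": 0, "wz": 0}, {"hand": 50, "x": 0, "y": 0, "z": 0, "wx": 0, "wy": 0, "wz": 0}, {"hand": 50, "x": 0, "y": 0, "z": -0.5, "wx": 0, "wy": 0, "wz": 0}, {"hand": 50, "x": 0, "y": 0, "z": -1, "wx": 0, "wy": 0, "wz": 0}, {"hand": 60, "x": 0, "y": 0, "z": -1, "wx": 0, "wy": 0, "wz": 0}, {"hand": 87, "x": 0, "y": 0, "z": -1, "wx": 0, "wy": 0, "wz": 0}, {"hand": 87, "x": -0.8, "y": -0.9, "z": 0, "wx": 0, "wy": 0, "wz": 0}, {"hand": 87, "x": -0.8, "y": -0.9, "z": 0, "wx": 0, "wy": 0, "wz": 0}, {"hand": 87, "x": -0.8, "y": -0.9, "z": 0, "wx": 0, "wy": 0, "wz": 0}, {"hand": 87, "x": -0.8, "y": -0.9, "z": 0, "wx": 0, "wy": 0, "wz": 0}, {"hand": 87, "x": -0.8, "y": -0.9, "z": 0, "wx": 0, "wy": 0, "wz": 0}, {"hand": 87, "x": -0.8, "y": -0.9, "z": 0, "wx": 0, "wy": 0, "wz": 0}, {"hand": 87, "x": -0.4, "y": -0.86, "z": 0, "wx": 0, "wy": 0, "wz": 0}, {"hand": 87, "x": 0, "y": 0, "z": 0, "wx": 0, "wy": 0, "wz": 0}]'

```text
time_s: 7.3
position: [0.6665, 0.0141, 0.1436]
tcp_rot: [[-0.996, 0.089, 0.003], [0.089, 0.996, -0.001], [-0.003, -0.001, -1.0]]
force: [-0.8, 0.9, 0.6]
opening: 0.995
```

```bash
python3 -c "
from h import *
go(rack=(28.5,0),z=46,ang=175.1)
c=cap('scene')
P=cloud(c); q=rk(P); z=P[...,2]*1000
m=(z>36)&(z<48)&(abs(q[...,1]-155)<25)&(q[...,0]<-20)&(q[...,0]>-180)
print(m.sum(), np.polyfit(q[m][:,0],q[m][:,1],1), q[m].min(0))
m=(z>79)&(z<85)&(abs(q[...,0]-30)<25)&(abs(q[...,1])<32);print(m.sum(),q[m].mean(0),q[m].min(0),q[m].max(0))
crop(c,235,200,410,320,4,'k3')"
```

```text
t 7.3 pos [666.5  14.1 143.6] rack [31.8 -2.2] xang 174.9 open mm 86.5 F [-0.8  0.9  0.6] j6 -93 tilt [ 0.003 -0.001]
wz -0.2
units (after turn) [0.15 0.09 3.9 ]
217 [1.75997146e-03 1.54526251e+02] [-158.37656657  145.3094314 ]
87 [29.29567817  0.49563174] [ 21.18446323 -22.96766205] [36.5519994  24.64408931]
```

View pics/k3.png

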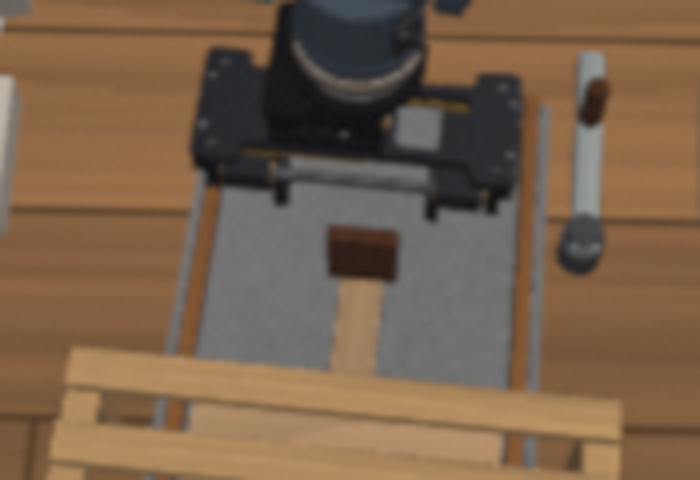

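Call:
move_arm --moves '[{"hand": 87, "x": 0.12, "y": 0.09, "z": 0.9, "wx": 0, "wy": 0, "wz": -0.2}, {"hand": 87, "x": 0, "y": 0, "z": 1, "wx": 0, "wy": 0, "wz": 0}, {"hand": 87, "x": 0, "y": 0, "z": 1, "wx": 0, "wy": 0, "wz": 0}, {"hand": 87, "x": 0, "y": 0, "z": 0.7, "wx": 0, "wy": 0, "wz": 0}, {"hand": 87, "x": 0, "y": 0, "z": 0.3, "wx": 0, "wy": 0, "wz": 0}, {"hand": 87, "x": 0, "y": 0, "z": 0, "wx": 0, "wy": 0, "wz": 0}, {"hand": 20, "x": 0, "y": 0, "z": 0, "wx": 0, "wy": 0, "wz": 0}, {"hand": 20, "x": 0, "y": 0, "z": 0, "wx": 0, "wy": 0, "wz": 0}, {"hand": 20, "x": 0, "y": 0, "z": 0, "wx": 0, "wy": 0, "wz": 0}, {"hand": 20, "x": 0, "y": 0, "z": 0, "wx": 0, "wy": 0, "wz": 0}, {"hand": 20, "x": 0, "y": 0, "z": 0, "wx": 0, "wy": 0, "wz": 0}]'

```text
time_s: 8.45
position: [0.6619, 0.0198, 0.0455]
tcp_rot: [[-0.997, 0.082, 0.001], [0.082, 0.997, -0.0], [-0.001, -0.0, -1.0]]
force: [-0.1, 0.1, -0.4]
opening: 0.632
```

```bash
python3 -c "
from h import *
go(rack=(-180,0),z=46,ang=175.1)"
```

```text
t 8.4 pos [661.9  19.8  45.5] rack [26.8  3.1] xang 175.28 open mm 55.0 F [-0.1  0.1 -0.4] j6 -93 tilt [ 0.001 -0.   ]
wz 0.18
units (after turn) [ 8.27 -0.12 -0.02]
```

Call:
move_arm --moves '[{"hand": 20, "x": 0, "y": 0, "z": 0, "wx": 0, "wy": 0, "wz": 0}, {"hand": 20, "x": 0, "y": 0, "z": 0, "wx": 0, "wy": 0, "wz": 0}, {"hand": 20, "x": 0, "y": 0, "z": 0, "wx": 0, "wy": 0, "wz": 0}, {"hand": 20, "x": 0.3, "y": 0, "z": 0, "wx": 0, "wy": 0, "wz": 0}, {"hand": 20, "x": 0.3, "y": 0, "z": 0, "wx": 0, "wy": 0, "wz": 0}]'

```text
time_s: 8.95
position: [0.6481, 0.021, 0.0454]
tcp_rot: [[-0.997, 0.082, 0.004], [0.082, 0.997, -0.0], [-0.004, 0.0, -1.0]]
force: [3.4, -0.8, 0.7]
opening: 0.575
```

```bash
python3 -c "
from h import *
go(rack=(-180,0),z=46,ang=175.1)"
```

```text
t 8.9 pos [648.1  21.   45.4] rack [12.8  3.1] xang 175.28 open mm 50.0 F [ 3.4 -0.8  0.7] j6 -93 tilt [ 0.004 -0.   ]
wz 0.18
units (after turn) [ 7.71 -0.12 -0.06]
```

Call:
move_arm --moves '[{"hand": 20, "x": 0.5, "y": -0.05, "z": 0, "wx": 0, "wy": 0, "wz": 0}, {"hand": 20, "x": 0.5, "y": -0.05, "z": 0, "wx": 0, "wy": 0, "wz": 0}, {"hand": 20, "x": 0.5, "y": 0, "z": 0, "wx": 0, "wy": 0, "wz": 0.2}, {"hand": 20, "x": 0.5, "y": 0, "z": 0, "wx": 0, "wy": 0, "wz": 0}, {"hand": 20, "x": 0.5, "y": 0, "z": 0, "wx": 0, "wy": 0, "wz": 0}, {"hand": 20, "x": 0.5, "y": 0, "z": 0, "wx": 0, "wy": 0, "wz": 0}, {"hand": 20, "x": 0.5, "y": 0, "z": 0, "wx": 0, "wy": 0, "wz": 0}, {"hand": 20, "x": 0.5, "y": 0, "z": 0, "wx": 0, "wy": 0, "wz": 0}, {"hand": 20, "x": 0.5, "y": 0, "z": 0, "wx": 0, "wy": 0, "wz": 0}, {"hand": 20, "x": 0.5, "y": 0, "z": 0, "wx": 0, "wy": 0, "wz": 0}, {"hand": 20, "x": 0.5, "y": 0, "z": 0, "wx": 0, "wy": 0, "wz": 0}, {"hand": 20, "x": 0.5, "y": 0, "z": 0, "wx": 0, "wy": 0, "wz": 0}, {"hand": 20, "x": 0.5, "y": 0, "z": 0, "wx": 0, "wy": 0, "wz": 0}, {"hand": 20, "x": 0.5, "y": 0, "z": 0, "wx": 0, "wy": 0, "wz": 0}, {"hand": 20, "x": 0.3, "y": 0, "z": 0, "wx": 0, "wy": 0, "wz": 0}]'

```text
time_s: 10.45
position: [0.4642, 0.0343, 0.0453]
tcp_rot: [[-0.996, 0.086, 0.001], [0.086, 0.996, 0.0], [-0.001, 0.0, -1.0]]
force: [2.8, 0.1, -0.9]
opening: 0.573
```

```bash
python3 -c "
from h import *
go(rack=(-180,0),z=46,ang=175.1)
c=cap('scene');crop(c,235,150,410,300,4,'b1')"
```

```text
t 10.4 pos [464.2  34.3  45.3] rack [-171.5    0.7] xang 175.08 open mm 49.8 F [ 2.8  0.1 -0.9] j6 -95 tilt [0.001 0.   ]
wz -0.02
units (after turn) [ 0.34 -0.03 -0.03]
```

View pics/b1.png

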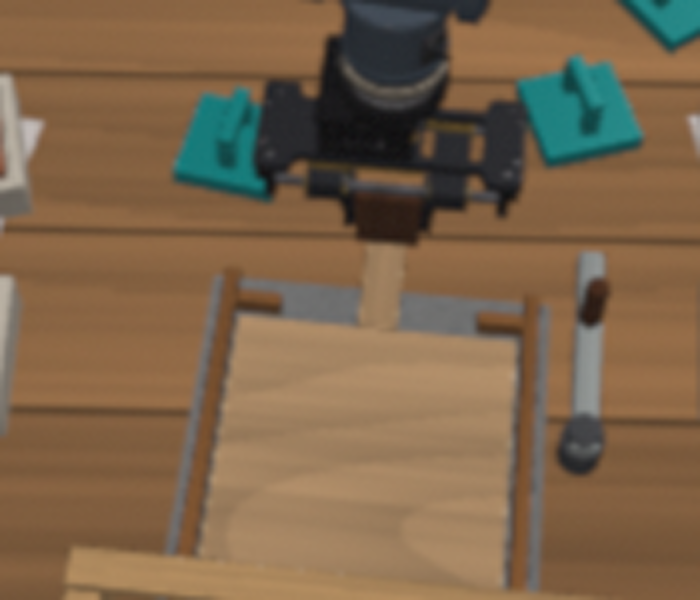

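The board's front edge is nearly at the front stops. Pulling gently the rest of the way.

Call:
move_arm --moves '[{"hand": 20, "x": 0.15, "y": 0, "z": 0, "wx": 0, "wy": 0, "wz": 0}, {"hand": 20, "x": 0.15, "y": 0, "z": 0, "wx": 0, "wy": 0, "wz": 0}, {"hand": 20, "x": 0.1, "y": 0, "z": 0, "wx": 0, "wy": 0, "wz": 0}, {"hand": 20, "x": 0.1, "y": 0, "z": 0, "wx": 0, "wy": 0, "wz": 0}]'

```text
time_s: 10.9
position: [0.4547, 0.0346, 0.0453]
tcp_rot: [[-0.996, 0.085, 0.005], [0.085, 0.996, -0.001], [-0.005, -0.001, -1.0]]
force: [7.5, -1.5, -2.2]
opening: 0.571
```

Call:
move_arm --moves '[{"hand": 20, "x": 0.06, "y": 0, "z": 0, "wx": 0, "wy": 0, "wz": 0}, {"hand": 20, "x": 0.06, "y": 0, "z": 0, "wx": 0, "wy": 0, "wz": 0}]'

```text
time_s: 11.1
position: [0.4546, 0.0345, 0.0453]
tcp_rot: [[-0.996, 0.084, 0.011], [0.084, 0.996, -0.002], [-0.011, -0.001, -1.0]]
force: [11.4, -0.2, -5.9]
opening: 0.577
```

```bash
python3 -c "
from h import *
go(rack=(-180,0),z=46,ang=175.1)
c=cap('scene');crop(c,235,150,410,300,4,'b2')"
```

```text
t 11.1 pos [454.6  34.5  45.3] rack [-1.81e+02  1.00e-01] xang 175.17 open mm 50.2 F [11.4 -0.2 -5.9] j6 -95 tilt [ 0.011 -0.002]
wz 0.07
units (after turn) [-0.04 -0.   -0.03]
```

View pics/b2.png

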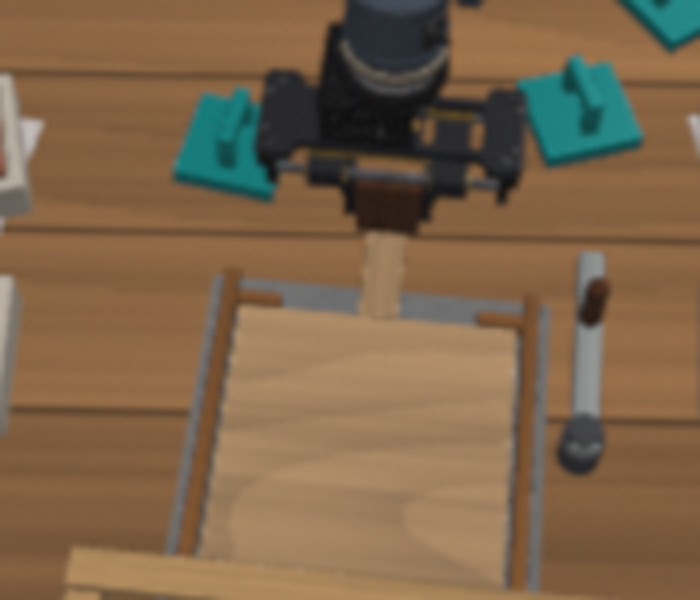

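Board is out against the front stops (force rises, position steady). Releasing and heading for the back-left square lid.

Call:
move_arm --moves '[{"hand": 87, "x": -0.1, "y": 0, "z": 0, "wx": 0, "wy": 0, "wz": 0}, {"hand": 87, "x": 0, "y": 0, "z": 0, "wx": 0, "wy": 0, "wz": 0}, {"hand": 87, "x": 0, "y": 0, "z": 0, "wx": 0, "wy": 0, "wz": 0}, {"hand": 87, "x": 0, "y": 0, "z": 0, "wx": 0, "wy": 0, "wz": 0}, {"hand": 87, "x": 0, "y": 0, "z": -0.5, "wx": 0, "wy": 0, "wz": 0}, {"hand": 87, "x": 0, "y": 0, "z": -1, "wx": 0, "wy": 0, "wz": 0}, {"hand": 87, "x": 0, "y": 0, "z": -1, "wx": 0, "wy": 0, "wz": 0}, {"hand": 87, "x": 0, "y": 0, "z": -1, "wx": 0, "wy": 0, "wz": 0}, {"hand": 87, "x": 0, "y": 0, "z": -0.7, "wx": 0, "wy": 0, "wz": 0}, {"hand": 87, "x": -0.3, "y": 1, "z": 0, "wx": 0, "wy": 0, "wz": 0}, {"hand": 87, "x": -0.3, "y": 1, "z": 0, "wx": 0, "wy": 0, "wz": 0}, {"hand": 87, "x": -0.3, "y": 1, "z": 0, "wx": 0, "wy": 0, "wz": 0}, {"hand": 87, "x": -0.3, "y": 1, "z": 0, "wx": 0, "wy": 0, "wz": 0}]'

```text
time_s: 12.45
position: [0.4893, 0.1331, 0.1499]
tcp_rot: [[-0.996, 0.086, -0.002], [0.086, 0.996, -0.0], [0.002, -0.0, -1.0]]
force: [0.3, -0.6, -0.5]
opening: 0.996
```

```bash
python3 -c "
from h import *
for n in('top','scene'): lids(cap(n),n)
go(x=557.5,y=326.5,z=120,ang=-5)
c=cap('scene');crop(c,190,140,460,290,2.9,'b3')"
```

```text
top [395.0, 142.0] disc [702.4, -286.5] [54.0, 61.0] 73.5 z 51.7 strap [704.0, -277.2] [52.0, 66.0] ang -13.4 z 82.6 24
top [399.0, 177.0] disc [576.0, -299.2] [82.0, 83.0] 21.3 z 45.1 strap [575.7, -300.7] [14.0, 53.0] ang -8.4 z 80.5 62
top [228.0, 185.0] disc [556.7, 333.1] [74.0, 82.0] 82.5 z 45.1 strap [556.4, 327.1] [15.0, 53.0] ang -7.2 z 80.2 63
top [406.0, 226.0] disc [394.9, -313.9] [80.0, 81.0] 13.8 z 44.7 strap [395.4, -315.6] [54.0, 15.0] ang 13.0 z 80.6 68
top [220.0, 230.0] disc [395.6, 358.1] [55.0, 80.0] 55.1 z 46.1 strap [387.3, 346.0] [53.0, 15.0] ang -1.3 z 80.4 69
scene [221.0, 185.0] disc [398.8, -315.7] [83.0, 81.0] 13.3 z 45.1 strap [398.1, -315.1] [56.0, 13.0] ang 12.6 z 81.3 69
scene [430.0, 186.0] disc [388.4, 344.4] [82.0, 84.0] 58.1 z 45.5 strap [388.6, 345.0] [55.0, 14.0] ang 0.8 z 80.9 73
scene [332.0, 200.0] disc [462.6, 32.3] [46.0, 6.0] 86.6 z 64.8
scene [431.0, 234.0] disc [559.6, 325.4] [83.0, 83.0] 85.0 z 45.4 strap [560.4, 326.2] [15.0, 51.0] ang -4.0 z 80.5 89
scene [216.0, 236.0] disc [581.0, -300.4] [83.0, 84.0] 14.3 z 45.6 strap [580.8, -300.5] [16.0, 52.0] ang -6.7 z 81.0 92
scene [214.0, 274.0] disc [706.1, -285.1] [64.0, 57.0] 36.3 z 53.6 strap [705.5, -283.9] [62.0, 65.0] ang -50.6 z 82.6 24
t 12.6 pos [490.5 134.4 149.9] rack [-153.8  102.7] xang 175.27 open mm 86.8 F [ 0.2 -1.1  0.4] j6 -83 tilt [0.    0.001]
wz 0.27
units (after turn) [-2.    7.89  1.2 ]
```

View pics/b3.png

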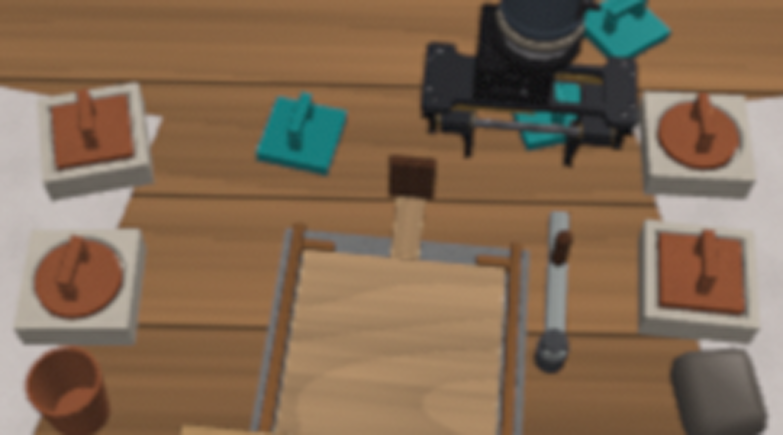

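Lids unmoved; target is the square terracotta lid at crop (703,265), in a white mould and not turquoise.

Call:
move_arm --moves '[{"hand": 50, "x": -0.25, "y": 0.98, "z": 0, "wx": 0, "wy": 0, "wz": 0.5}, {"hand": 50, "x": -0.25, "y": 0.98, "z": 0, "wx": 0, "wy": 0, "wz": 0}, {"hand": 50, "x": -0.25, "y": 0.98, "z": 0, "wx": 0, "wy": 0, "wz": 0}, {"hand": 50, "x": -0.25, "y": 0.98, "z": 0, "wx": 0, "wy": 0, "wz": 0}, {"hand": 50, "x": -0.25, "y": 0.98, "z": 0, "wx": 0, "wy": 0, "wz": 0}, {"hand": 50, "x": -0.25, "y": 0.98, "z": 0, "wx": 0, "wy": 0, "wz": 0}, {"hand": 50, "x": -0.25, "y": 0.98, "z": 0, "wx": 0, "wy": 0, "wz": 0}, {"hand": 50, "x": -0.25, "y": 0.98, "z": 0, "wx": 0, "wy": 0, "wz": 0}, {"hand": 50, "x": 0, "y": 0, "z": 0.5, "wx": 0, "wy": 0, "wz": 0}, {"hand": 50, "x": 0, "y": 0, "z": 0.5, "wx": 0, "wy": 0, "wz": 0}, {"hand": 50, "x": 0, "y": 0, "z": 0, "wx": 0, "wy": 0, "wz": 0}]'

```text
time_s: 13.7
position: [0.5553, 0.3202, 0.1218]
tcp_rot: [[-0.995, 0.095, -0.008], [0.095, 0.995, -0.003], [0.007, -0.004, -1.0]]
force: [-0.9, -0.3, 0.1]
opening: 0.572
```

```bash
python3 -c "
from h import *
go(x=558,y=326.5,z=55,ang=-5.5)
c=cap('scene');crop(c,380,140,480,270,5,'b4');lids(c,'s')"
```

```text
t 13.7 pos [555.3 320.2 121.8] rack [-105.1  293.3] xang 174.53 open mm 49.7 F [-0.9 -0.3  0.1] j6 -64 tilt [-0.008 -0.003]
wz 0.03
units (after turn) [-0.1   0.27  2.67]
s [221.0, 185.0] disc [398.8, -316.0] [86.0, 81.0] 13.5 z 45.1 strap [398.4, -315.4] [56.0, 14.0] ang 12.8 z 80.6 70
s [332.0, 200.0] disc [462.4, 32.5] [46.0, 6.0] 81.2 z 65.7
s [431.0, 234.0] disc [558.8, 325.9] [84.0, 84.0] 84.2 z 45.3 strap [560.8, 326.2] [14.0, 50.0] ang -5.0 z 81.6 87
s [216.0, 236.0] disc [579.6, -300.6] [85.0, 83.0] 42.9 z 45.8 strap [581.2, -301.0] [15.0, 52.0] ang -7.5 z 81.1 92
s [214.0, 274.0] disc [706.1, -284.8] [62.0, 57.0] 33.0 z 54.1 strap [708.6, -281.7] [60.0, 67.0] ang -37.6 z 82.9 21
```

View pics/b4.png

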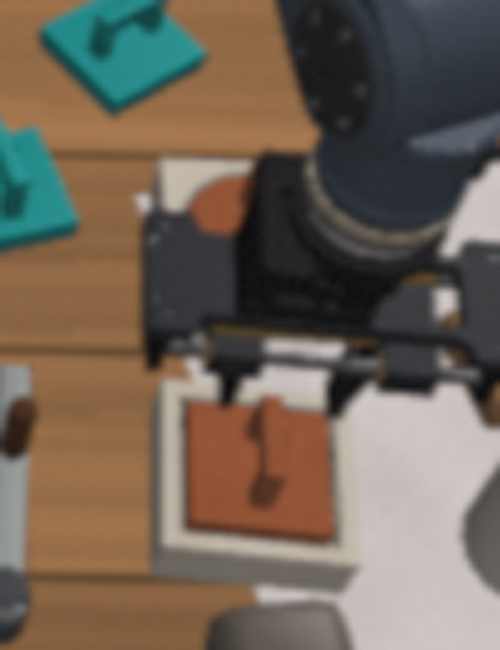

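The fingers straddle the loop. Descend and grip.

Call:
move_arm --moves '[{"hand": 50, "x": -0.1, "y": 0.2, "z": 0.6, "wx": 0, "wy": 0, "wz": 0}, {"hand": 50, "x": 0, "y": 0, "z": 0.8, "wx": 0, "wy": 0, "wz": 0}, {"hand": 50, "x": 0, "y": 0, "z": 0.8, "wx": 0, "wy": 0, "wz": 0}, {"hand": 50, "x": 0, "y": 0, "z": 0.45, "wx": 0, "wy": 0, "wz": 0}, {"hand": 50, "x": 0, "y": 0, "z": 0, "wx": 0, "wy": 0, "wz": 0}, {"hand": 0, "x": 0, "y": 0, "z": 0, "wx": 0, "wy": 0, "wz": 0}, {"hand": 0, "x": 0, "y": 0, "z": 0, "wx": 0, "wy": 0, "wz": 0}, {"hand": 0, "x": 0, "y": 0, "z": 0, "wx": 0, "wy": 0, "wz": 0}, {"hand": 0, "x": 0, "y": 0, "z": 0, "wx": 0, "wy": 0, "wz": 0}, {"hand": 0, "x": 0, "y": 0, "z": 0, "wx": 0, "wy": 0, "wz": 0}, {"hand": 0, "x": 0, "y": 0, "z": 0, "wx": 0, "wy": 0, "wz": 0}]'

```text
time_s: 14.85
position: [0.5613, 0.3275, 0.0592]
tcp_rot: [[-0.996, 0.094, 0.001], [0.094, 0.996, 0.0], [-0.001, 0.0, -1.0]]
force: [-0.2, 0.1, 2.2]
opening: 0.161
```

Call:
move_arm --moves '[{"hand": 0, "x": 0, "y": 0, "z": -0.2, "wx": 0, "wy": 0, "wz": 0}, {"hand": 0, "x": 0, "y": 0, "z": -0.4, "wx": 0, "wy": 0, "wz": 0}, {"hand": 0, "x": 0, "y": 0, "z": -0.6, "wx": 0, "wy": 0, "wz": 0}, {"hand": 0, "x": 0, "y": 0, "z": -0.6, "wx": 0, "wy": 0, "wz": 0}, {"hand": 0, "x": 0, "y": 0, "z": -0.6, "wx": 0, "wy": 0, "wz": 0}, {"hand": 0, "x": 0, "y": 0, "z": 0, "wx": 0, "wy": 0, "wz": 0}]'

```text
time_s: 15.45
position: [0.5633, 0.3284, 0.1225]
tcp_rot: [[-0.996, 0.094, 0.006], [0.094, 0.996, 0.002], [-0.006, 0.003, -1.0]]
force: [0.5, -0.2, -2.3]
opening: 0.157
```

```bash
python3 -c "
from h import *
go(rack=(55,50),z=47,ang=175.1)
c=cap('scene');crop(c,380,140,480,270,5,'b5')"
```

```text
t 15.4 pos [563.3 328.4 122.5] rack [-97.8 302.2] xang 174.6 open mm 13.7 F [ 0.5 -0.2 -2.3] j6 -64 tilt [0.006 0.002]
wz -0.5
units (after turn) [ -6.09 -10.1    3.03]
```

View pics/b5.png

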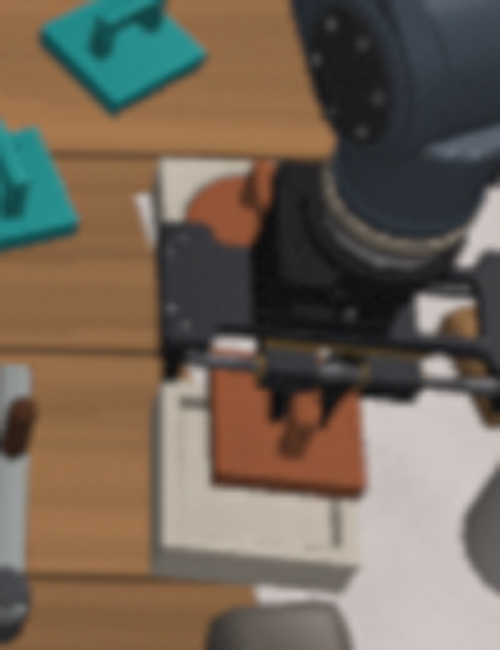

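Lid held level. Carrying it to the far-left slot.

Call:
move_arm --moves '[{"hand": 0, "x": -0.8, "y": -0.2, "z": 0, "wx": 0, "wy": 0, "wz": -0.5}, {"hand": 0, "x": -0.8, "y": -0.6, "z": 0, "wx": 0, "wy": 0, "wz": 0}, {"hand": 0, "x": -0.8, "y": -0.8, "z": 0, "wx": 0, "wy": 0, "wz": 0}, {"hand": 0, "x": -0.8, "y": -0.8, "z": 0, "wx": 0, "wy": 0, "wz": 0}, {"hand": 0, "x": -0.6, "y": -0.8, "z": 0, "wx": 0, "wy": 0, "wz": 0}, {"hand": 0, "x": -0.6, "y": -0.8, "z": 0, "wx": 0, "wy": 0, "wz": 0}, {"hand": 0, "x": -0.4, "y": -0.8, "z": 0, "wx": 0, "wy": 0, "wz": 0}, {"hand": 0, "x": -0.4, "y": -0.8, "z": 0, "wx": 0, "wy": 0, "wz": 0}, {"hand": 0, "x": -0.4, "y": -0.8, "z": 0, "wx": 0, "wy": 0, "wz": 0}, {"hand": 0, "x": -0.4, "y": -0.8, "z": 0, "wx": 0, "wy": 0, "wz": 0}, {"hand": 0, "x": -0.2, "y": -0.8, "z": 0, "wx": 0, "wy": 0, "wz": 0}, {"hand": 0, "x": 0, "y": -0.8, "z": 0, "wx": 0, "wy": 0, "wz": 0}, {"hand": 0, "x": 0, "y": -0.7, "z": 0, "wx": 0, "wy": 0, "wz": 0}, {"hand": 0, "x": 0, "y": -0.6, "z": 0, "wx": 0, "wy": 0, "wz": 0}, {"hand": 0, "x": 0, "y": 0, "z": 0.5, "wx": 0, "wy": 0, "wz": 0}, {"hand": 0, "x": 0, "y": 0, "z": 0.5, "wx": 0, "wy": 0, "wz": 0}, {"hand": 0, "x": 0, "y": 0, "z": 0, "wx": 0, "wy": 0, "wz": 0}]'

```text
time_s: 17.2
position: [0.6914, 0.0636, 0.0906]
tcp_rot: [[-0.996, 0.085, -0.006], [0.085, 0.996, 0.001], [0.006, 0.0, -1.0]]
force: [-1.6, 0.0, -3.5]
opening: 0.162
```

```bash
python3 -c "
from h import *
go(rack=(57.5,50),z=51,ang=175.1)
c=cap('scene');crop(c,235,150,410,300,4,'b6')
c=cap('top');crop(c,250,110,380,210,5,'b6t')"
```

```text
t 17.2 pos [691.4  63.6  90.6] rack [52.4 49.2] xang 175.13 open mm 14.1 F [-1.6  0.  -3.5] j6 -89 tilt [-0.006  0.001]
wz 0.03
units (after turn) [-0.21  0.03  1.58]
```

View pics/b6.png

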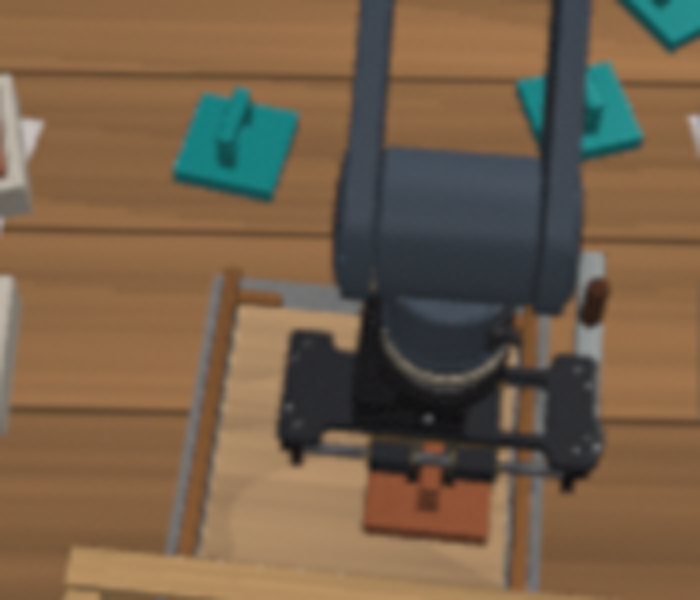

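Call:
move_arm --moves '[{"hand": 0, "x": -0.13, "y": 0, "z": 0.4, "wx": 0, "wy": 0, "wz": 0}, {"hand": 0, "x": 0, "y": 0, "z": 0.4, "wx": 0, "wy": 0, "wz": 0}, {"hand": 0, "x": 0, "y": 0, "z": 0.4, "wx": 0, "wy": 0, "wz": 0}, {"hand": 0, "x": 0, "y": 0, "z": 0.2, "wx": 0, "wy": 0, "wz": 0}, {"hand": 0, "x": 0, "y": 0, "z": 0.1, "wx": 0, "wy": 0, "wz": 0}, {"hand": 0, "x": 0, "y": 0, "z": 0, "wx": 0, "wy": 0, "wz": 0}]'

```text
time_s: 17.9
position: [0.6969, 0.0622, 0.0557]
tcp_rot: [[-0.996, 0.086, -0.001], [0.086, 0.996, 0.0], [0.001, -0.0, -1.0]]
force: [0.2, 0.8, -3.3]
opening: 0.157
```

```bash
python3 -c "
from h import *
go(rack=(57.5,50),z=51,ang=175.1)"
```

```text
t 17.9 pos [696.9  62.2  55.7] rack [58.  48.3] xang 175.09 open mm 13.7 F [ 0.2  0.8 -3.3] j6 -89 tilt [-0.001  0.   ]
wz -0.01
units (after turn) [0.02 0.07 0.19]
```

Call:
move_arm --moves '[{"hand": 0, "x": 0, "y": 0.06, "z": 0.1, "wx": 0, "wy": 0, "wz": 0}, {"hand": 0, "x": 0, "y": 0, "z": 0.06, "wx": 0, "wy": 0, "wz": 0}, {"hand": 0, "x": 0, "y": 0, "z": 0, "wx": 0, "wy": 0, "wz": 0}]'

```text
time_s: 18.2
position: [0.6973, 0.0638, 0.0523]
tcp_rot: [[-0.996, 0.085, -0.0], [0.085, 0.996, 0.0], [0.0, 0.0, -1.0]]
force: [-0.8, 0.7, -3.8]
opening: 0.154
```

Call:
move_arm --moves '[{"hand": 0, "x": 0, "y": 0, "z": 0.05, "wx": 0, "wy": 0, "wz": 0}, {"hand": 0, "x": 0, "y": 0, "z": 0, "wx": 0, "wy": 0, "wz": 0}, {"hand": 50, "x": 0, "y": 0, "z": 0, "wx": 0, "wy": 0, "wz": 0}, {"hand": 50, "x": 0, "y": 0, "z": 0, "wx": 0, "wy": 0, "wz": 0}, {"hand": 50, "x": 0, "y": 0, "z": 0, "wx": 0, "wy": 0, "wz": 0}, {"hand": 50, "x": 0, "y": 0, "z": 0, "wx": 0, "wy": 0, "wz": 0}, {"hand": 50, "x": 0, "y": 0, "z": -0.5, "wx": 0, "wy": 0, "wz": 0}, {"hand": 50, "x": 0, "y": 0, "z": -1, "wx": 0, "wy": 0, "wz": 0}, {"hand": 50, "x": 0, "y": 0, "z": -1, "wx": 0, "wy": 0, "wz": 0}, {"hand": 50, "x": 0, "y": 0, "z": -1, "wx": 0, "wy": 0, "wz": 0}, {"hand": 50, "x": 1, "y": 0.2, "z": 0, "wx": 0, "wy": 0, "wz": 0}, {"hand": 50, "x": 1, "y": 0.6, "z": 0, "wx": 0, "wy": 0, "wz": 0}, {"hand": 50, "x": 1, "y": 1, "z": 0, "wx": 0, "wy": 0, "wz": 0}, {"hand": 50, "x": 1, "y": 1, "z": 0, "wx": 0, "wy": 0, "wz": 0}, {"hand": 50, "x": 1, "y": 1, "z": 0, "wx": 0, "wy": 0, "wz": 0}, {"hand": 50, "x": 1, "y": 1, "z": 0, "wx": 0, "wy": 0, "wz": 0}, {"hand": 50, "x": 1, "y": 1, "z": 0, "wx": 0, "wy": 0, "wz": 0}, {"hand": 50, "x": 1, "y": 1, "z": 0, "wx": 0, "wy": 0, "wz": 0}]'

```text
time_s: 20.0
position: [0.5121, 0.2513, 0.1398]
tcp_rot: [[-0.996, 0.086, 0.002], [0.086, 0.996, 0.001], [-0.002, 0.001, -1.0]]
force: [1.0, 0.5, 0.2]
opening: 0.578
```

```bash
cat >> h.py <<'E'
def placed(c):
    P=cloud(c); q=rk(P); z=P[...,2]*1000
    hsv=cv2.cvtColor(c["image"],cv2.COLOR_RGB2HSV).astype(int)
    terra=((hsv[...,0]<14)|(hsv[...,0]>172))&(hsv[...,1]>110)
    m=terra&(z>30)&(z<42)&(abs(q[...,0])<130)&(abs(q[...,1])<105)
    k,l,st,ce=cv2.connectedComponentsWithStats(np.uint8(m))
    for i in range(1,k):
        if st[i,4]<80: continue
        r=cv2.minAreaRect(q[l==i].astype(np.float32)); print("  placed rack",np.round(r[0],1),np.round(r[1]),round(r[2],1),"z",z[l==i].mean().round(1),st[i,4])
    m=(z>14)&(z<24)&(abs(q[...,1])<106)&(q[...,0]>-118)&(q[...,0]<-80)&(abs(q[...,1])<70)&(abs(q[...,1])>20)
    print("  board front edge min rack x",np.percentile(q[m][:,0],2) if m.any() else None)
E
python3 -c "
from h import *
go(x=388.5,y=345.5,z=120,ang=1)
for n in('scene','top'):
    c=cap(n,'f1'+n);lids(c,n);placed(c)
"
```

```text
t 20.0 pos [512.1 251.3 139.8] rack [-142.3  221. ] xang 175.08 open mm 50.3 F [1.  0.5 0.2] j6 -70 tilt [0.002 0.001]
wz -5.92
units (after turn) [4.88 3.85 0.78]
scene [221.0, 185.0] disc [397.9, -316.5] [84.0, 82.0] 13.6 z 45.4 strap [399.6, -314.2] [54.0, 14.0] ang 13.0 z 80.8 71
scene [332.0, 200.0] disc [462.2, 32.3] [46.0, 6.0] 83.6 z 65.6
scene [216.0, 236.0] disc [580.3, -300.8] [82.0, 84.0] 12.9 z 45.7 strap [580.5, -301.0] [14.0, 53.0] ang -7.7 z 81.1 95
scene [214.0, 274.0] disc [705.8, -285.1] [63.0, 56.0] 31.5 z 54.4 strap [708.1, -280.0] [55.0, 62.0] ang -7.8 z 83.0 18
scene [342.0, 277.0] disc [694.3, 63.2] [84.0, 85.0] 85.2 z 37.1 strap [694.5, 63.0] [14.0, 55.0] ang -5.6 z 73.4 105
  placed rack [55.4 49. ] [85. 84.] 0.2 z 36.8 756
  board front edge min rack x -99.73640254702103
top [395.0, 142.0] disc [701.0, -286.3] [54.0, 61.0] 73.3 z 55.0
top [301.0, 149.0] disc [691.9, 64.1] [82.0, 85.0] 85.7 z 36.5 strap [691.9, 63.2] [14.0, 55.0] ang -6.4 z 72.4 60
top [400.0, 177.0] disc [576.3, -298.3] [82.0, 82.0] 54.5 z 44.8 strap [575.7, -300.7] [15.0, 53.0] ang -8.4 z 80.1 63
top [406.0, 226.0] disc [395.2, -313.9] [81.0, 83.0] 12.8 z 44.4 strap [395.3, -315.3] [54.0, 15.0] ang 13.3 z 80.0 68
  placed rack [52.9 49.8] [85. 82.] 0.6 z 36.1 394
  board front edge min rack x -100.05858270596377
```

View pics/f1scene.png

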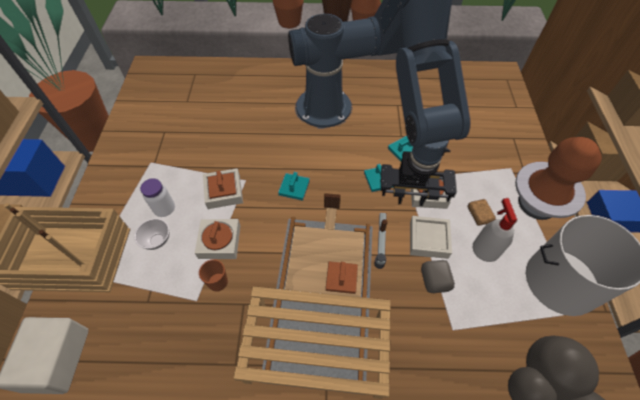

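First lid sits flat at rack (54,49). Next is the front-left round lid, last seen at (388,345) mm, scene (431,186); I'll look again once it's close.

Call:
move_arm --moves '[{"hand": 50, "x": 0, "y": 0, "z": 0, "wx": 0, "wy": 0, "wz": -5.9}, {"hand": 50, "x": 0.8, "y": 0.64, "z": 0, "wx": 0, "wy": 0, "wz": 0}, {"hand": 50, "x": 0.8, "y": 0.64, "z": 0, "wx": 0, "wy": 0, "wz": 0}, {"hand": 50, "x": 0.8, "y": 0.64, "z": 0, "wx": 0, "wy": 0, "wz": 0}, {"hand": 50, "x": 0.8, "y": 0.64, "z": 0, "wx": 0, "wy": 0, "wz": 0}, {"hand": 50, "x": 0.8, "y": 0.64, "z": 0, "wx": 0, "wy": 0, "wz": 0}, {"hand": 50, "x": 0.8, "y": 0.64, "z": 0.3, "wx": 0, "wy": 0, "wz": 0}, {"hand": 50, "x": 0, "y": 0, "z": 0.3, "wx": 0, "wy": 0, "wz": 0}, {"hand": 50, "x": 0, "y": 0, "z": 0, "wx": 0, "wy": 0, "wz": 0}]'

```text
time_s: 21.0
position: [0.3913, 0.3439, 0.1234]
tcp_rot: [[-1.0, -0.018, 0.0], [-0.018, 1.0, -0.001], [-0.0, -0.001, -1.0]]
force: [-0.2, 0.7, 0.1]
opening: 0.574
```

```bash
python3 -c "
from h import *
go(x=388.5,y=345.5,z=55,ang=1)
c=cap('scene');crop(c,380,110,480,240,5,'d1');lids(c,'s');lids(cap('top'),'t')
"
```

```text
t 21.0 pos [391.3 343.9 123.4] rack [-270.5  303. ] xang -178.95 open mm 50.0 F [-0.2  0.7  0.1] j6 -62 tilt [ 0.    -0.001]
wz 0.05
units (after turn) [0.11 0.07 2.73]
s [221.0, 185.0] disc [398.2, -315.7] [84.0, 81.0] 14.1 z 45.2 strap [398.9, -315.0] [53.0, 13.0] ang 13.4 z 81.2 70
s [430.0, 186.0] disc [389.9, 344.6] [83.0, 82.0] 69.3 z 45.3 strap [389.5, 345.1] [54.0, 15.0] ang 1.3 z 81.5 72
s [332.0, 200.0] disc [461.7, 32.2] [46.0, 5.0] 81.7 z 63.2
s [216.0, 236.0] disc [579.8, -301.0] [84.0, 83.0] 32.6 z 45.6 strap [581.4, -301.1] [16.0, 52.0] ang -7.4 z 81.4 92
s [214.0, 274.0] disc [705.5, -285.0] [64.0, 57.0] 34.6 z 53.3 strap [705.7, -282.6] [64.0, 63.0] ang -5.3 z 82.1 34
s [341.0, 277.0] disc [694.5, 63.1] [84.0, 85.0] 85.0 z 37.2 strap [694.2, 63.0] [14.0, 56.0] ang -5.4 z 73.8 105
t [395.0, 142.0] disc [702.5, -286.8] [55.0, 64.0] 70.9 z 54.3 strap [708.7, -274.0] [41.0, 63.0] ang -44.5 z 83.5 9
t [301.0, 149.0] disc [691.6, 64.4] [82.0, 83.0] 86.2 z 37.0 strap [691.9, 63.2] [13.0, 54.0] ang -6.3 z 72.7 59
t [400.0, 177.0] disc [575.5, -298.5] [82.0, 80.0] 59.8 z 44.7 strap [575.2, -300.6] [15.0, 52.0] ang -7.7 z 80.5 62
t [406.0, 226.0] disc [395.1, -314.4] [80.0, 82.0] 12.9 z 44.3 strap [395.6, -315.6] [55.0, 15.0] ang 12.8 z 80.2 67
```

View pics/d1.png

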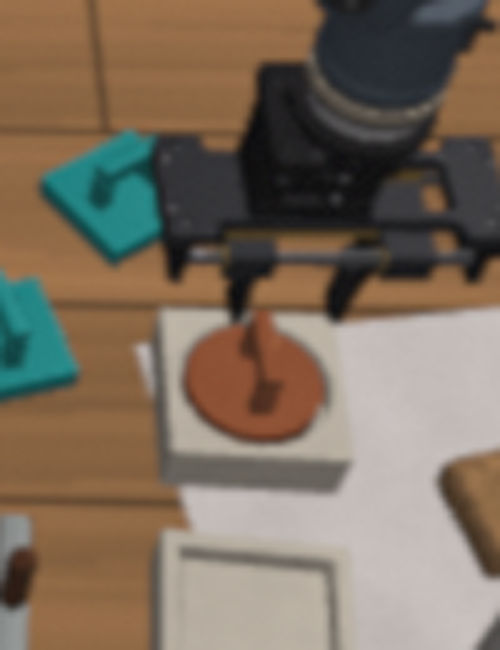

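The round lid is still in its mould, with the fingers either side of the loop. Descend, grip and lift.

Call:
move_arm --moves '[{"hand": 50, "x": 0.08, "y": 0.05, "z": 0.6, "wx": 0, "wy": 0, "wz": 0}, {"hand": 50, "x": 0, "y": 0, "z": 0.8, "wx": 0, "wy": 0, "wz": 0}, {"hand": 50, "x": 0, "y": 0, "z": 0.8, "wx": 0, "wy": 0, "wz": 0}, {"hand": 50, "x": 0, "y": 0, "z": 0.45, "wx": 0, "wy": 0, "wz": 0}, {"hand": 50, "x": 0, "y": 0, "z": 0, "wx": 0, "wy": 0, "wz": 0}, {"hand": 0, "x": 0, "y": 0, "z": 0, "wx": 0, "wy": 0, "wz": 0}, {"hand": 0, "x": 0, "y": 0, "z": 0, "wx": 0, "wy": 0, "wz": 0}, {"hand": 0, "x": 0, "y": 0, "z": 0, "wx": 0, "wy": 0, "wz": 0}, {"hand": 0, "x": 0, "y": 0, "z": 0, "wx": 0, "wy": 0, "wz": 0}, {"hand": 0, "x": 0, "y": 0, "z": 0, "wx": 0, "wy": 0, "wz": 0}, {"hand": 0, "x": 0, "y": 0, "z": 0, "wx": 0, "wy": 0, "wz": 0}]'

```text
time_s: 22.2
position: [0.3891, 0.3456, 0.0577]
tcp_rot: [[-1.0, -0.017, 0.001], [-0.017, 1.0, 0.001], [-0.001, 0.001, -1.0]]
force: [-1.0, 0.5, 2.2]
opening: 0.16
```

Call:
move_arm --moves '[{"hand": 0, "x": 0, "y": 0, "z": -0.2, "wx": 0, "wy": 0, "wz": 0}, {"hand": 0, "x": 0, "y": 0, "z": -0.4, "wx": 0, "wy": 0, "wz": 0}, {"hand": 0, "x": 0, "y": 0, "z": -0.8, "wx": 0, "wy": 0, "wz": 0}, {"hand": 0, "x": 0, "y": 0, "z": -0.8, "wx": 0, "wy": 0, "wz": 0}, {"hand": 0, "x": 0, "y": 0, "z": -0.8, "wx": 0, "wy": 0, "wz": 0}, {"hand": 0, "x": 0, "y": 0, "z": -0.2, "wx": 0, "wy": 0, "wz": 0}, {"hand": 0, "x": 0, "y": 0, "z": 0, "wx": 0, "wy": 0, "wz": 0}]'

```text
time_s: 22.9
position: [0.3893, 0.3456, 0.1382]
tcp_rot: [[-1.0, -0.017, 0.002], [-0.017, 1.0, 0.001], [-0.002, 0.001, -1.0]]
force: [-0.2, 0.3, -2.9]
opening: 0.156
```

```bash
python3 -c "
from h import *
go(rack=(-45,50),z=51,ang=175.1)
c=cap('scene');crop(c,380,110,480,240,5,'d2')
"
```

```text
t 22.9 pos [389.3 345.6 138.2] rack [-272.7  304.5] xang -179.0 open mm 13.6 F [-0.2  0.3 -2.9] j6 -62 tilt [0.002 0.001]
wz 5.9
units (after turn) [ -9.1  -10.18   3.5 ]
```

View pics/d2.png

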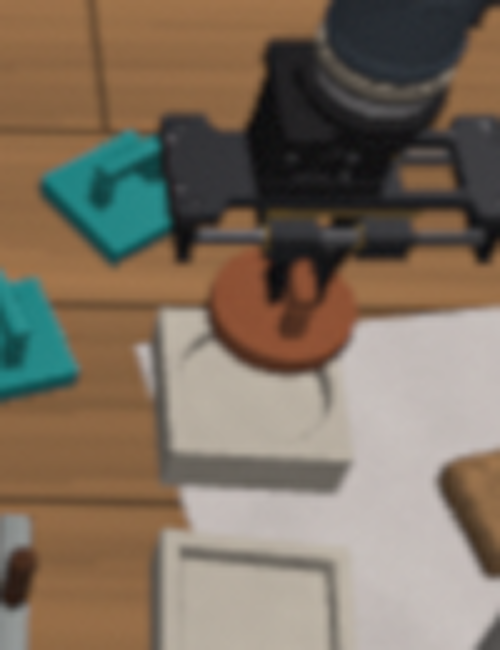

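Call:
move_arm --moves '[{"hand": 0, "x": 0, "y": 0, "z": 0, "wx": 0, "wy": 0, "wz": 5.9}, {"hand": 0, "x": -0.7, "y": -0.76, "z": 0, "wx": 0, "wy": 0, "wz": 0}, {"hand": 0, "x": -0.7, "y": -0.76, "z": 0, "wx": 0, "wy": 0, "wz": 0}, {"hand": 0, "x": -0.7, "y": -0.78, "z": 0, "wx": 0, "wy": 0, "wz": 0}, {"hand": 0, "x": -0.7, "y": -0.78, "z": 0, "wx": 0, "wy": 0, "wz": 0}, {"hand": 0, "x": -0.7, "y": -0.8, "z": 0, "wx": 0, "wy": 0, "wz": 0}, {"hand": 0, "x": -0.7, "y": -0.8, "z": 0, "wx": 0, "wy": 0, "wz": 0}, {"hand": 0, "x": -0.7, "y": -0.8, "z": 0, "wx": 0, "wy": 0, "wz": 0}, {"hand": 0, "x": -0.7, "y": -0.8, "z": 0, "wx": 0, "wy": 0, "wz": 0}, {"hand": 0, "x": -0.7, "y": -0.8, "z": 0, "wx": 0, "wy": 0, "wz": 0}, {"hand": 0, "x": -0.7, "y": -0.8, "z": 0, "wx": 0, "wy": 0, "wz": 0}, {"hand": 0, "x": -0.7, "y": -0.8, "z": 0, "wx": 0, "wy": 0, "wz": 0}, {"hand": 0, "x": -0.7, "y": -0.8, "z": 0, "wx": 0, "wy": 0, "wz": 0}, {"hand": 0, "x": -0.7, "y": -0.7, "z": 0, "wx": 0, "wy": 0, "wz": 0}, {"hand": 0, "x": 0, "y": 0, "z": 0.8, "wx": 0, "wy": 0, "wz": 0}, {"hand": 0, "x": 0, "y": 0, "z": 0.8, "wx": 0, "wy": 0, "wz": 0}, {"hand": 0, "x": 0, "y": 0, "z": 0, "wx": 0, "wy": 0, "wz": 0}, {"hand": 0, "x": 0, "y": 0, "z": 0, "wx": 0, "wy": 0, "wz": 0}]'

```text
time_s: 24.75
position: [0.5928, 0.0724, 0.096]
tcp_rot: [[-0.996, 0.086, -0.003], [0.086, 0.996, 0.0], [0.003, -0.0, -1.0]]
force: [-0.1, 0.2, -1.9]
opening: 0.157
```

```bash
python3 -c "
from h import *
go(rack=(-45,50),z=50,ang=175.1)
c=cap('scene');crop(c,235,150,410,300,4,'d3')
"
```

```text
t 24.8 pos [592.8  72.4  96. ] rack [-46.6  49.6] xang 175.09 open mm 13.7 F [-0.1  0.2 -1.9] j6 -89 tilt [-0.003  0.   ]
wz -0.01
units (after turn) [-0.07  0.02  1.84]
```

View pics/d3.png

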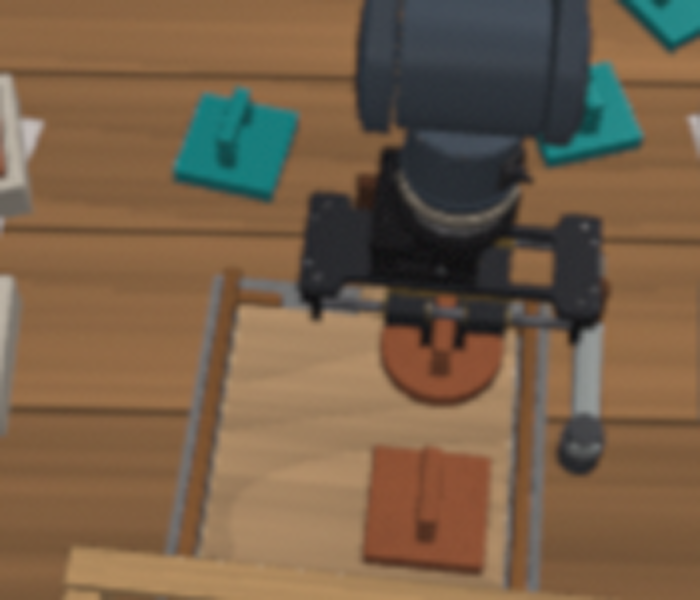

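Call:
move_arm --moves '[{"hand": 0, "x": -0.05, "y": 0, "z": 0.5, "wx": 0, "wy": 0, "wz": 0}, {"hand": 0, "x": 0, "y": 0, "z": 0.5, "wx": 0, "wy": 0, "wz": 0}, {"hand": 0, "x": 0, "y": 0, "z": 0.4, "wx": 0, "wy": 0, "wz": 0}, {"hand": 0, "x": 0, "y": 0, "z": 0.2, "wx": 0, "wy": 0, "wz": 0}, {"hand": 0, "x": 0, "y": 0, "z": 0.1, "wx": 0, "wy": 0, "wz": 0}, {"hand": 0, "x": 0, "y": 0, "z": 0.05, "wx": 0, "wy": 0, "wz": 0}, {"hand": 0, "x": 0, "y": 0, "z": 0, "wx": 0, "wy": 0, "wz": 0}, {"hand": 0, "x": 0, "y": 0, "z": 0, "wx": 0, "wy": 0, "wz": 0}]'

```text
time_s: 25.6
position: [0.5954, 0.0722, 0.0539]
tcp_rot: [[-0.996, 0.085, 0.001], [0.085, 0.996, -0.0], [-0.001, 0.0, -1.0]]
force: [0.3, -0.6, -2.4]
opening: 0.157
```

Call:
move_arm --moves '[{"hand": 0, "x": 0, "y": 0, "z": 0.1, "wx": 0, "wy": 0, "wz": 0}, {"hand": 0, "x": 0, "y": 0, "z": 0.07, "wx": 0, "wy": 0, "wz": 0}, {"hand": 0, "x": 0, "y": 0, "z": 0, "wx": 0, "wy": 0, "wz": 0}, {"hand": 0, "x": 0, "y": 0, "z": 0, "wx": 0, "wy": 0, "wz": 0}]'

```text
time_s: 26.0
position: [0.5953, 0.0722, 0.0497]
tcp_rot: [[-0.996, 0.086, 0.001], [0.086, 0.996, -0.0], [-0.001, -0.0, -1.0]]
force: [-0.9, -0.4, 1.7]
opening: 0.155
```

Contact felt. Releasing and heading for the right-hand lids.

Call:
move_arm --moves '[{"hand": 50, "x": 0, "y": 0, "z": 0, "wx": 0, "wy": 0, "wz": 0}, {"hand": 50, "x": 0, "y": 0, "z": 0, "wx": 0, "wy": 0, "wz": 0}, {"hand": 50, "x": 0, "y": 0, "z": 0, "wx": 0, "wy": 0, "wz": 0}, {"hand": 50, "x": 0, "y": 0, "z": 0, "wx": 0, "wy": 0, "wz": 0}, {"hand": 50, "x": 0, "y": 0, "z": -0.5, "wx": 0, "wy": 0, "wz": 0}, {"hand": 50, "x": 0, "y": 0, "z": -1, "wx": 0, "wy": 0, "wz": 0}, {"hand": 50, "x": 0, "y": 0, "z": -1, "wx": 0, "wy": 0, "wz": 0}, {"hand": 50, "x": 0, "y": 0, "z": -1, "wx": 0, "wy": 0, "wz": 0}, {"hand": 50, "x": 0, "y": -1, "z": 0, "wx": 0, "wy": 0, "wz": 0}, {"hand": 50, "x": 0, "y": -1, "z": 0, "wx": 0, "wy": 0, "wz": 0}, {"hand": 50, "x": 0, "y": -1, "z": 0, "wx": 0, "wy": 0, "wz": 0}, {"hand": 50, "x": 0, "y": -1, "z": 0, "wx": 0, "wy": 0, "wz": 0}, {"hand": 50, "x": 0, "y": -1, "z": 0, "wx": 0, "wy": 0, "wz": 0}, {"hand": 50, "x": 0, "y": -1, "z": 0, "wx": 0, "wy": 0, "wz": 0}, {"hand": 50, "x": 0, "y": -1, "z": 0, "wx": 0, "wy": 0, "wz": 0}, {"hand": 50, "x": 0, "y": -1, "z": 0, "wx": 0, "wy": 0, "wz": 0}, {"hand": 50, "x": 0, "y": -1, "z": 0, "wx": 0, "wy": 0, "wz": 2.8}, {"hand": 50, "x": 0, "y": -1, "z": 0, "wx": 0, "wy": 0, "wz": 0}]'

```text
time_s: 27.8
position: [0.5726, -0.1779, 0.1378]
tcp_rot: [[-0.991, 0.135, 0.001], [0.135, 0.991, -0.001], [-0.001, -0.0, -1.0]]
force: [0.6, -0.2, 0.3]
opening: 0.574
```

```bash
python3 -c "
from h import *
go(x=578,y=-300.5,z=122,ang=-7.5)
for n in('scene','top'):
    c=cap(n,'f2'+n);lids(c,n);placed(c)
"
```

```text
t 27.8 pos [ 572.6 -177.9  137.8] rack [ -45.4 -201.5] xang 172.25 open mm 50.0 F [ 0.6 -0.2  0.3] j6 -110 tilt [ 0.001 -0.001]
wz -0.25
units (after turn) [-0.85 -4.83  0.64]
scene [332.0, 200.0] disc [462.7, 32.3] [46.0, 5.0] 84.5 z 64.6
scene [216.0, 236.0] disc [581.0, -300.7] [82.0, 84.0] 12.5 z 45.6 strap [580.7, -301.2] [15.0, 53.0] ang -6.5 z 81.0 97
scene [214.0, 274.0] disc [705.7, -285.1] [63.0, 56.0] 32.0 z 54.0 strap [706.8, -283.3] [61.0, 64.0] ang 1.9 z 82.7 18
  placed rack [-11.4  48. ] [ 85. 168.] 89.6 z 36.8 1258
  board front edge min rack x -98.5676936770082
top [302.0, 154.0] disc [667.5, 64.3] [81.0, 81.0] 85.6 z 36.9 strap [666.0, 63.6] [13.0, 53.0] ang -6.7 z 72.8 57
top [408.0, 226.0] disc [395.0, -314.5] [82.0, 80.0] 11.3 z 44.9 strap [395.4, -315.8] [54.0, 15.0] ang 12.8 z 80.4 69
  placed rack [28.5 47.9] [81. 81.] 0.4 z 36.2 318
  board front edge min rack x None
```

View pics/f2scene.png

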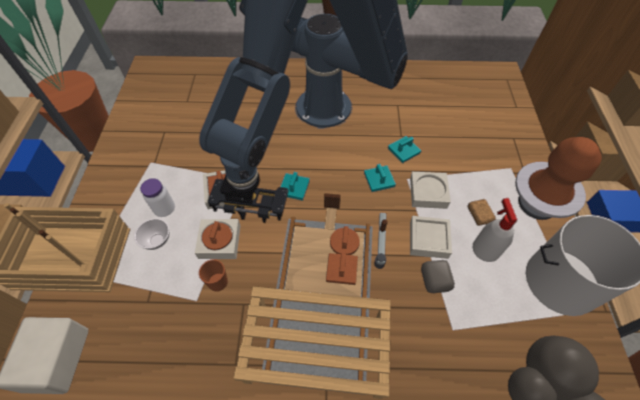

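The square lid has been shifted towards the round one. Looking closer.

```bash
python3 -c "
from h import *
c=cap('scene');crop(c,280,190,380,300,6,'e1')
P=cloud(c);q=rk(P);z=P[...,2]*1000
hsv=cv2.cvtColor(c['image'],cv2.COLOR_RGB2HSV).astype(int)
m=(hsv[...,1]>110)&((hsv[...,0]<14))&(q[...,1]>0)&(q[...,1]<105)&(abs(q[...,0])<120)
for lo,hi in((-100,-80),(-80,-60),(-60,-40),(-40,-20),(-20,-10),(-10,0),(0,20),(20,40),(40,60),(60,90)):
    k=m&(q[...,0]>=lo)&(q[...,0]<hi)&(z>28)&(z<50); print(lo,hi,k.sum(),z[k].mean().round(1) if k.any() else '', (q[k][:,1].min().round(),q[k][:,1].max().round()) if k.any() else '')
k=m&(z>66);print([ (q[k&s].mean(0).round(1),z[k&s].mean().round(1)) for s in (q[...,0]<-12,q[...,0]>-12)])
k=m&(z>66); print(q[k].min(0),q[k].max(0))
"
```

```text
-100 -80 72 36.3 (np.float64(12.0), np.float64(83.0))
-80 -60 136 36.9 (np.float64(7.0), np.float64(90.0))
-60 -40 152 37.0 (np.float64(6.0), np.float64(91.0))
-40 -20 153 36.6 (np.float64(10.0), np.float64(89.0))
-20 -10 49 35.4 (np.float64(10.0), np.float64(82.0))
-10 0 75 37.0 (np.float64(7.0), np.float64(88.0))
0 20 160 36.7 (np.float64(6.0), np.float64(89.0))
20 40 161 36.9 (np.float64(6.0), np.float64(88.0))
40 60 186 37.5 (np.float64(5.0), np.float64(89.0))
60 90 148 35.9 (np.float64(6.0), np.float64(89.0))
[(array([-52.9,  48.5]), np.float64(73.5)), (array([31.1, 47.5]), np.float64(73.3))]
[-81.01336994  40.27521614] [58.56180656 55.39755174]
```

View pics/e1.png

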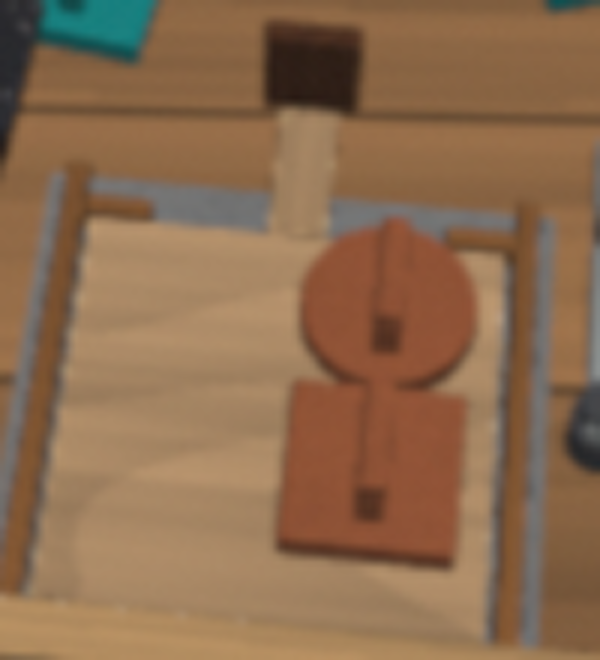

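Both lids are flat and touching, and the round one's front edge is within about 3 mm of the board's front edge. I'll re-space them after the other two are on. Next is the back-right round lid at scene (216,236).

Call:
move_arm --moves '[{"hand": 50, "x": -0.17, "y": -0.97, "z": 0, "wx": 0, "wy": 0, "wz": 0}, {"hand": 50, "x": -0.17, "y": -0.97, "z": 0, "wx": 0, "wy": 0, "wz": 0}, {"hand": 50, "x": -0.17, "y": -0.97, "z": 0, "wx": 0, "wy": 0, "wz": 0}, {"hand": 50, "x": -0.17, "y": -0.97, "z": 0, "wx": 0, "wy": 0, "wz": 0}, {"hand": 50, "x": -0.17, "y": -0.97, "z": 0, "wx": 0, "wy": 0, "wz": 0}, {"hand": 50, "x": 0, "y": 0, "z": 0.5, "wx": 0, "wy": 0, "wz": 0}, {"hand": 50, "x": 0, "y": 0, "z": 0, "wx": 0, "wy": 0, "wz": 0}, {"hand": 50, "x": 0, "y": 0, "z": 0, "wx": 0, "wy": 0, "wz": 0}]'

```text
time_s: 28.75
position: [0.5765, -0.2973, 0.1234]
tcp_rot: [[-0.991, 0.133, -0.002], [0.133, 0.991, 0.003], [0.003, 0.002, -1.0]]
force: [-0.2, 0.5, 0.4]
opening: 0.573
```

```bash
python3 -c "
from h import *
go(x=578,y=-300.5,z=57,ang=-7.5)
c=cap('scene');crop(c,170,150,280,280,4.6,'a1');lids(c,'s')
"
```

```text
t 28.8 pos [ 576.5 -297.3  123.4] rack [ -31.3 -320.1] xang 172.36 open mm 49.8 F [-0.2  0.5  0.4] j6 -120 tilt [-0.002  0.003]
wz -0.14
units (after turn) [-0.08 -0.13  2.66]
s [222.0, 183.0] disc [396.4, -313.8] [81.0, 76.0] 13.8 z 45.8 strap [398.1, -315.5] [55.0, 14.0] ang 13.1 z 80.6 69
s [332.0, 200.0] disc [463.2, 32.3] [46.0, 6.0] 82.5 z 63.2
s [216.0, 236.0] disc [581.4, -300.8] [81.0, 84.0] 3.7 z 45.6 strap [579.6, -301.1] [15.0, 57.0] ang -6.2 z 81.0 95
s [214.0, 274.0] disc [705.3, -284.9] [65.0, 57.0] 33.7 z 53.4 strap [706.4, -283.2] [62.0, 63.0] ang -61.0 z 82.5 36
```

View pics/a1.png

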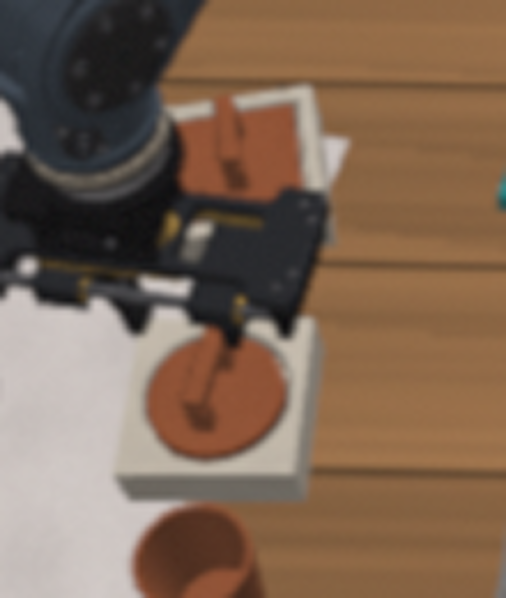

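Call:
move_arm --moves '[{"hand": 50, "x": -0.08, "y": -0.1, "z": 0.6, "wx": 0, "wy": 0, "wz": 0}, {"hand": 50, "x": 0, "y": 0, "z": 0.8, "wx": 0, "wy": 0, "wz": 0}, {"hand": 50, "x": 0, "y": 0, "z": 0.8, "wx": 0, "wy": 0, "wz": 0}, {"hand": 50, "x": 0, "y": 0, "z": 0.45, "wx": 0, "wy": 0, "wz": 0}, {"hand": 50, "x": 0, "y": 0, "z": 0, "wx": 0, "wy": 0, "wz": 0}, {"hand": 0, "x": 0, "y": 0, "z": 0, "wx": 0, "wy": 0, "wz": 0}, {"hand": 0, "x": 0, "y": 0, "z": 0, "wx": 0, "wy": 0, "wz": 0}, {"hand": 0, "x": 0, "y": 0, "z": 0, "wx": 0, "wy": 0, "wz": 0}, {"hand": 0, "x": 0, "y": 0, "z": 0, "wx": 0, "wy": 0, "wz": 0}, {"hand": 0, "x": 0, "y": 0, "z": 0, "wx": 0, "wy": 0, "wz": 0}, {"hand": 0, "x": 0, "y": 0, "z": 0, "wx": 0, "wy": 0, "wz": 0}]'

```text
time_s: 29.9
position: [0.5792, -0.3022, 0.0586]
tcp_rot: [[-0.991, 0.134, 0.001], [0.134, 0.991, 0.0], [-0.001, 0.0, -1.0]]
force: [0.8, 1.8, 3.9]
opening: 0.159
```

Call:
move_arm --moves '[{"hand": 0, "x": 0, "y": 0, "z": -0.2, "wx": 0, "wy": 0, "wz": 0}, {"hand": 0, "x": 0, "y": 0, "z": -0.4, "wx": 0, "wy": 0, "wz": 0}, {"hand": 0, "x": 0, "y": 0, "z": -0.8, "wx": 0, "wy": 0, "wz": 0}, {"hand": 0, "x": 0, "y": 0, "z": -0.8, "wx": 0, "wy": 0, "wz": 0}, {"hand": 0, "x": 0, "y": 0, "z": -0.4, "wx": 0, "wy": 0, "wz": 0}, {"hand": 0, "x": 0, "y": 0, "z": 0, "wx": 0, "wy": 0, "wz": 0}]'

```text
time_s: 30.5
position: [0.5799, -0.3034, 0.1251]
tcp_rot: [[-0.991, 0.134, 0.003], [0.134, 0.991, -0.003], [-0.003, -0.002, -1.0]]
force: [0.3, 0.1, -4.1]
opening: 0.158
```

```bash
python3 -c "
from h import *
go(rack=(55,-50),z=51,ang=175.1)
c=cap('scene');crop(c,170,150,280,280,4.6,'a2')
"
```

```text
t 30.5 pos [ 579.9 -303.4  125.1] rack [ -27.5 -325.9] xang 172.29 open mm 13.7 F [ 0.3  0.1 -4.1] j6 -120 tilt [ 0.003 -0.003]
wz -2.81
units (after turn) [-3.29 11.04  2.95]
```

View pics/a2.png

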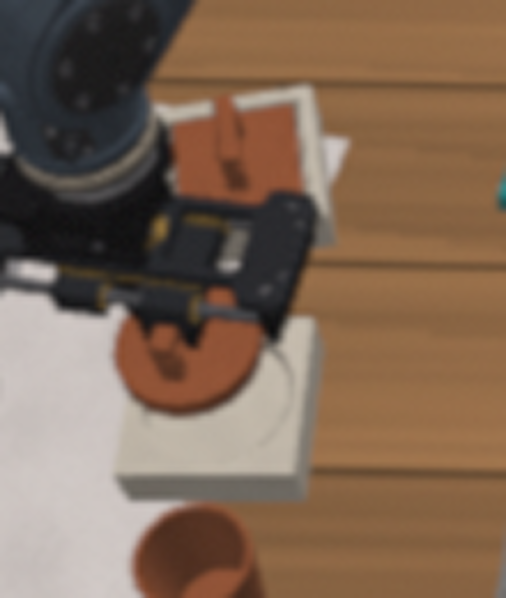

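Call:
move_arm --moves '[{"hand": 0, "x": 0, "y": 0, "z": 0, "wx": 0, "wy": 0, "wz": -2.8}, {"hand": 0, "x": -0.24, "y": 0.79, "z": 0, "wx": 0, "wy": 0, "wz": 0}, {"hand": 0, "x": -0.24, "y": 0.79, "z": 0, "wx": 0, "wy": 0, "wz": 0}, {"hand": 0, "x": -0.24, "y": 0.79, "z": 0, "wx": 0, "wy": 0, "wz": 0}, {"hand": 0, "x": -0.24, "y": 0.79, "z": 0, "wx": 0, "wy": 0, "wz": 0}, {"hand": 0, "x": -0.24, "y": 0.79, "z": 0, "wx": 0, "wy": 0, "wz": 0}, {"hand": 0, "x": -0.24, "y": 0.79, "z": 0, "wx": 0, "wy": 0, "wz": 0}, {"hand": 0, "x": -0.24, "y": 0.79, "z": 0, "wx": 0, "wy": 0, "wz": 0}, {"hand": 0, "x": -0.24, "y": 0.79, "z": 0, "wx": 0, "wy": 0, "wz": 0}, {"hand": 0, "x": -0.24, "y": 0.79, "z": 0, "wx": 0, "wy": 0, "wz": 0}, {"hand": 0, "x": -0.24, "y": 0.79, "z": 0, "wx": 0, "wy": 0, "wz": 0}, {"hand": 0, "x": -0.24, "y": 0.79, "z": 0, "wx": 0, "wy": 0, "wz": 0}, {"hand": 0, "x": -0.24, "y": 0.79, "z": 0, "wx": 0, "wy": 0, "wz": 0}, {"hand": 0, "x": -0.24, "y": 0.79, "z": 0, "wx": 0, "wy": 0, "wz": 0}, {"hand": 0, "x": -0.17, "y": 0.77, "z": 0, "wx": 0, "wy": 0, "wz": 0}, {"hand": 0, "x": 0, "y": 0, "z": 0.7, "wx": 0, "wy": 0, "wz": 0}, {"hand": 0, "x": 0, "y": 0, "z": 0.7, "wx": 0, "wy": 0, "wz": 0}, {"hand": 0, "x": 0, "y": 0, "z": 0, "wx": 0, "wy": 0, "wz": 0}, {"hand": 0, "x": 0, "y": 0, "z": 0, "wx": 0, "wy": 0, "wz": 0}]'

```text
time_s: 32.45
position: [0.6838, -0.0343, 0.0871]
tcp_rot: [[-0.996, 0.086, -0.002], [0.086, 0.996, 0.0], [0.002, 0.0, -1.0]]
force: [0.6, 0.4, -3.5]
opening: 0.159
```

```bash
python3 -c "
from h import *
go(rack=(56,-50),z=51,ang=175.1)
c=cap('scene');crop(c,235,150,410,300,4,'a3')
"
```

```text
t 32.5 pos [683.8 -34.3  87.1] rack [ 53.2 -48.9] xang 175.09 open mm 13.8 F [ 0.6  0.4 -3.5] j6 -97 tilt [-0.002  0.   ]
wz -0.01
units (after turn) [-0.12 -0.04  1.44]
```

View pics/a3.png

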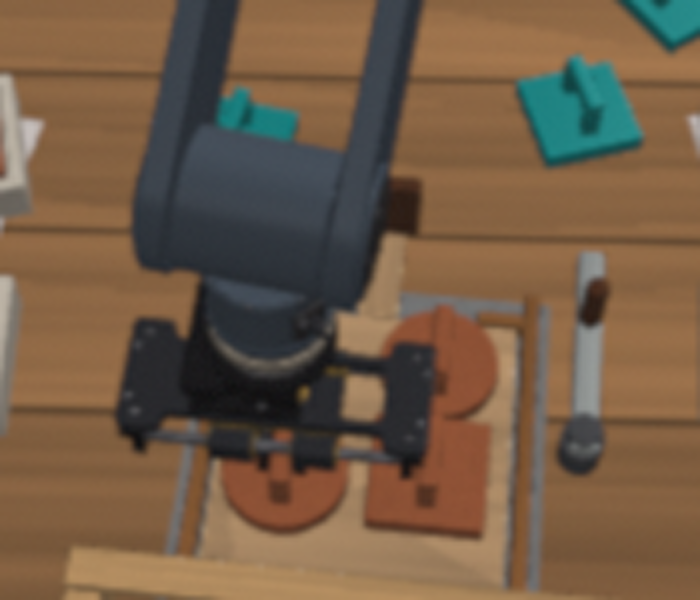

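Call:
move_arm --moves '[{"hand": 0, "x": -0.1, "y": -0.03, "z": 0.4, "wx": 0, "wy": 0, "wz": 0}, {"hand": 0, "x": 0, "y": 0, "z": 0.4, "wx": 0, "wy": 0, "wz": 0}, {"hand": 0, "x": 0, "y": 0, "z": 0.4, "wx": 0, "wy": 0, "wz": 0}, {"hand": 0, "x": 0, "y": 0, "z": 0.15, "wx": 0, "wy": 0, "wz": 0}, {"hand": 0, "x": 0, "y": 0, "z": 0, "wx": 0, "wy": 0, "wz": 0}, {"hand": 0, "x": 0, "y": 0, "z": 0, "wx": 0, "wy": 0, "wz": 0}]'

```text
time_s: 33.1
position: [0.6869, -0.0355, 0.0542]
tcp_rot: [[-0.996, 0.086, -0.0], [0.086, 0.996, 0.0], [0.0, 0.0, -1.0]]
force: [0.1, 0.2, -2.7]
opening: 0.158
```

Call:
move_arm --moves '[{"hand": 0, "x": 0, "y": 0, "z": 0.1, "wx": 0, "wy": 0, "wz": 0}, {"hand": 0, "x": 0, "y": 0, "z": 0.06, "wx": 0, "wy": 0, "wz": 0}, {"hand": 0, "x": 0, "y": 0, "z": 0, "wx": 0, "wy": 0, "wz": 0}, {"hand": 0, "x": 0, "y": 0, "z": 0, "wx": 0, "wy": 0, "wz": 0}]'

```text
time_s: 33.5
position: [0.6872, -0.0356, 0.0507]
tcp_rot: [[-0.996, 0.086, 0.001], [0.086, 0.996, -0.0], [-0.001, -0.0, -1.0]]
force: [0.9, -1.2, -1.2]
opening: 0.155
```

Call:
move_arm --moves '[{"hand": 50, "x": 0, "y": 0, "z": 0, "wx": 0, "wy": 0, "wz": 0}, {"hand": 50, "x": 0, "y": 0, "z": 0, "wx": 0, "wy": 0, "wz": 0}, {"hand": 50, "x": 0, "y": 0, "z": 0, "wx": 0, "wy": 0, "wz": 0}, {"hand": 50, "x": 0, "y": 0, "z": 0, "wx": 0, "wy": 0, "wz": 0}, {"hand": 50, "x": 0, "y": 0, "z": -0.5, "wx": 0, "wy": 0, "wz": 0}, {"hand": 50, "x": 0, "y": 0, "z": -1, "wx": 0, "wy": 0, "wz": 0}, {"hand": 50, "x": 0, "y": 0, "z": -1, "wx": 0, "wy": 0, "wz": 0}, {"hand": 50, "x": 0, "y": 0, "z": -1, "wx": 0, "wy": 0, "wz": 0}, {"hand": 50, "x": 0.9, "y": -1, "z": 0, "wx": 0, "wy": 0, "wz": 0}, {"hand": 50, "x": 0.9, "y": -1, "z": 0, "wx": 0, "wy": 0, "wz": 0}, {"hand": 50, "x": 0.9, "y": -1, "z": 0, "wx": 0, "wy": 0, "wz": 0}, {"hand": 50, "x": 0.9, "y": -1, "z": 0, "wx": 0, "wy": 0, "wz": 0}, {"hand": 50, "x": 0.9, "y": -1, "z": 0, "wx": 0, "wy": 0, "wz": 0}, {"hand": 50, "x": 0.9, "y": -1, "z": 0, "wx": 0, "wy": 0, "wz": 0}, {"hand": 50, "x": 0.9, "y": -1, "z": 0, "wx": 0, "wy": 0, "wz": 0}, {"hand": 50, "x": 0.9, "y": -1, "z": 0, "wx": 0, "wy": 0, "wz": 0}, {"hand": 50, "x": 0, "y": 0, "z": 0, "wx": 0, "wy": 0, "wz": -6}, {"hand": 50, "x": 0, "y": 0, "z": 0, "wx": 0, "wy": 0, "wz": -6}, {"hand": 50, "x": 0, "y": 0, "z": 0, "wx": 0, "wy": 0, "wz": -6}, {"hand": 50, "x": 0, "y": 0, "z": 0, "wx": 0, "wy": 0, "wz": 0}]'

```text
time_s: 35.5
position: [0.4908, -0.2198, 0.1388]
tcp_rot: [[-0.974, -0.226, 0.001], [-0.226, 0.974, -0.001], [-0.001, -0.001, -1.0]]
force: [0.1, -0.4, 0.1]
opening: 0.577
```

```bash
python3 -c "
from h import *
go(x=397,y=-315.5,z=122,ang=13.1)
for n in('scene','top'):
    c=cap(n,'f3'+n);lids(c,n);placed(c)
    if n=='scene': crop(c,200,150,400,300,4,'f3c')
"
```

```text
t 35.5 pos [ 490.8 -219.8  138.8] rack [-123.4 -250.3] xang -166.94 open mm 50.2 F [ 0.1 -0.4  0.1] j6 -139 tilt [ 0.001 -0.001]
wz -0.04
units (after turn) [ 4.52 -2.88  0.67]
scene [332.0, 200.0] disc [463.3, 32.3] [46.0, 6.0] 88.2 z 64.3
scene [214.0, 274.0] disc [706.2, -285.5] [63.0, 56.0] 26.6 z 54.1 strap [707.2, -284.2] [62.0, 63.0] ang -47.5 z 82.7 25
scene [306.0, 274.0] disc [687.6, -36.1] [84.0, 84.0] 1.3 z 37.4 strap [686.5, -36.3] [14.0, 56.0] ang -4.2 z 73.4 106
  placed rack [-12.5  48.3] [169.  86.] 0.1 z 36.7 1258
  placed rack [ 57.1 -50.4] [84. 84.] 6.2 z 36.9 610
  board front edge min rack x -98.88017602591071
top [395.0, 142.0] disc [703.4, -284.0] [56.0, 61.0] 42.8 z 55.0
top [328.0, 151.0] disc [683.6, -36.0] [83.0, 83.0] 88.3 z 36.7 strap [683.1, -36.3] [13.0, 54.0] ang -4.9 z 73.3 57
top [299.0, 162.0] disc [628.3, 68.9] [82.0, 163.0] 83.4 z 36.8 strap [628.0, 67.4] [14.0, 127.0] ang -6.3 z 72.7 101
top [413.0, 227.0] disc [395.9, -344.3] [38.0, 82.0] 80.3 z 44.4 strap [388.3, -316.9] [40.0, 13.0] ang 15.3 z 80.3 27
  placed rack [ 53.1 -50.7] [83. 83.] 3.2 z 36.0 322
  placed rack [-10.9  49.2] [ 82. 163.] 88.3 z 36.0 553
  board front edge min rack x None
```

View pics/f3c.png

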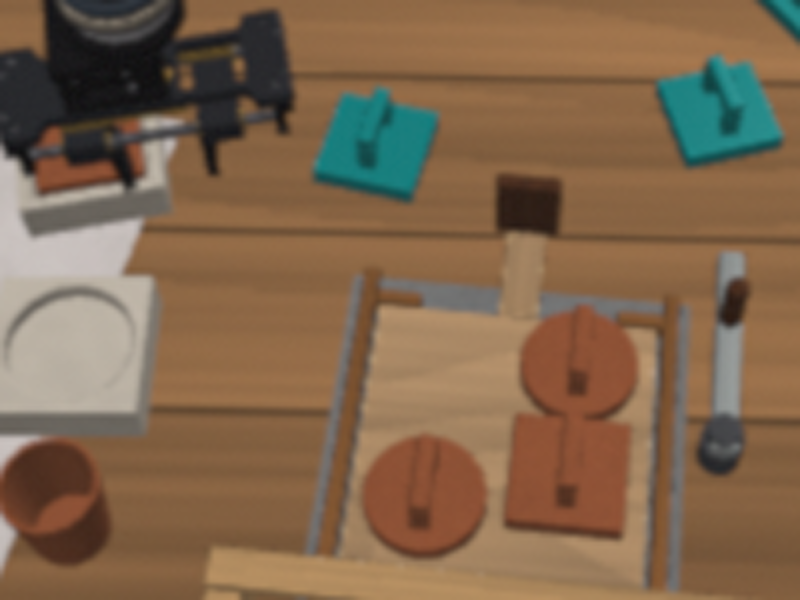

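The third lid is flat at rack (55,-50). Now the last lid, the front-right square, at (397,-315) mm.

Call:
move_arm --moves '[{"hand": 50, "x": 0.75, "y": -0.48, "z": 0, "wx": 0, "wy": 0, "wz": 0}, {"hand": 50, "x": 0.75, "y": -0.48, "z": 0, "wx": 0, "wy": 0, "wz": 0}, {"hand": 50, "x": 0.75, "y": -0.48, "z": 0, "wx": 0, "wy": 0, "wz": 0}, {"hand": 50, "x": 0.75, "y": -0.48, "z": 0, "wx": 0, "wy": 0, "wz": 0}, {"hand": 50, "x": 0.75, "y": -0.48, "z": 0, "wx": 0, "wy": 0, "wz": 0}, {"hand": 50, "x": 0.75, "y": -0.48, "z": 0, "wx": 0, "wy": 0, "wz": 0}, {"hand": 50, "x": 0, "y": 0, "z": 0.5, "wx": 0, "wy": 0, "wz": 0}, {"hand": 50, "x": 0, "y": 0, "z": 0, "wx": 0, "wy": 0, "wz": 0}, {"hand": 50, "x": 0, "y": 0, "z": 0, "wx": 0, "wy": 0, "wz": 0}]'

```text
time_s: 36.5
position: [0.3972, -0.3147, 0.1254]
tcp_rot: [[-0.974, -0.226, -0.0], [-0.226, 0.974, 0.001], [0.0, 0.001, -1.0]]
force: [-0.1, -0.3, 0.5]
opening: 0.574
```

```bash
python3 -c "
from h import *
go(x=397,y=-315.5,z=57,ang=13.1)
c=cap('scene');crop(c,170,110,280,240,4.6,'g1');lids(c,'s')
"
```

```text
t 36.5 pos [ 397.2 -314.7  125.4] rack [-208.5 -352.8] xang -166.95 open mm 50.0 F [-0.1 -0.3  0.5] j6 -154 tilt [-0.     0.001]
wz -0.05
units (after turn) [ 0.02 -0.03  2.74]
s [221.0, 185.0] disc [398.8, -315.7] [84.0, 82.0] 14.2 z 45.2 strap [397.6, -315.6] [56.0, 14.0] ang 14.3 z 80.5 69
s [332.0, 200.0] disc [463.0, 32.4] [46.0, 5.0] 85.0 z 65.1
s [214.0, 274.0] disc [705.0, -285.7] [63.0, 57.0] 35.3 z 54.3 strap [706.1, -283.4] [61.0, 65.0] ang -46.0 z 83.0 21
s [306.0, 274.0] disc [686.8, -36.2] [85.0, 84.0] 1.3 z 37.3 strap [686.5, -36.2] [14.0, 56.0] ang -4.6 z 73.2 107
```

View pics/g1.png

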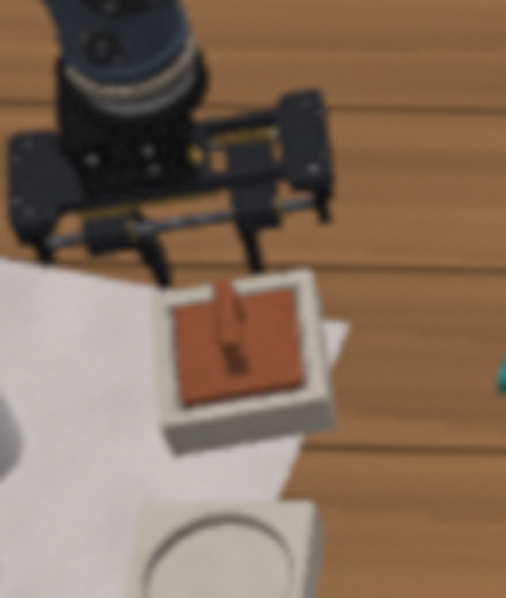

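Call:
move_arm --moves '[{"hand": 50, "x": 0, "y": -0.03, "z": 0.6, "wx": 0, "wy": 0, "wz": 0}, {"hand": 50, "x": 0, "y": 0, "z": 0.8, "wx": 0, "wy": 0, "wz": 0}, {"hand": 50, "x": 0, "y": 0, "z": 0.8, "wx": 0, "wy": 0, "wz": 0}, {"hand": 50, "x": 0, "y": 0, "z": 0.5, "wx": 0, "wy": 0, "wz": 0}, {"hand": 50, "x": 0, "y": 0, "z": 0, "wx": 0, "wy": 0, "wz": 0}, {"hand": 0, "x": 0, "y": 0, "z": 0, "wx": 0, "wy": 0, "wz": 0}, {"hand": 0, "x": 0, "y": 0, "z": 0, "wx": 0, "wy": 0, "wz": 0}, {"hand": 0, "x": 0, "y": 0, "z": 0, "wx": 0, "wy": 0, "wz": 0}, {"hand": 0, "x": 0, "y": 0, "z": 0, "wx": 0, "wy": 0, "wz": 0}, {"hand": 0, "x": 0, "y": 0, "z": 0, "wx": 0, "wy": 0, "wz": 0}, {"hand": 0, "x": 0, "y": 0, "z": 0, "wx": 0, "wy": 0, "wz": 0}]'

```text
time_s: 37.65
position: [0.3974, -0.3158, 0.0581]
tcp_rot: [[-0.974, -0.227, 0.0], [-0.227, 0.974, -0.0], [-0.0, -0.0, -1.0]]
force: [0.1, 0.3, 2.5]
opening: 0.154
```

Call:
move_arm --moves '[{"hand": 0, "x": 0, "y": 0, "z": -0.2, "wx": 0, "wy": 0, "wz": 0}, {"hand": 0, "x": 0, "y": 0, "z": -0.4, "wx": 0, "wy": 0, "wz": 0}, {"hand": 0, "x": 0, "y": 0, "z": -0.8, "wx": 0, "wy": 0, "wz": 0}, {"hand": 0, "x": 0, "y": 0, "z": -0.8, "wx": 0, "wy": 0, "wz": 0}, {"hand": 0, "x": 0, "y": 0, "z": -0.4, "wx": 0, "wy": 0, "wz": 0}, {"hand": 0, "x": 0, "y": 0, "z": 0, "wx": 0, "wy": 0, "wz": 0}]'

```text
time_s: 38.25
position: [0.3981, -0.3165, 0.1244]
tcp_rot: [[-0.974, -0.227, 0.002], [-0.227, 0.974, -0.003], [-0.002, -0.003, -1.0]]
force: [-0.2, 0.2, -1.9]
opening: 0.158
```

```bash
python3 -c "
from h import *
go(rack=(-45,-50),z=51,ang=175.1)
c=cap('scene');crop(c,170,110,280,240,4.6,'g2')
"
```

```text
t 38.2 pos [ 398.1 -316.5  124.4] rack [-207.5 -354.5] xang -166.9 open mm 13.7 F [-0.2  0.2 -1.9] j6 -154 tilt [ 0.002 -0.003]
wz 18.0
units (after turn) [-6.49 12.19  2.91]
```

View pics/g2.png

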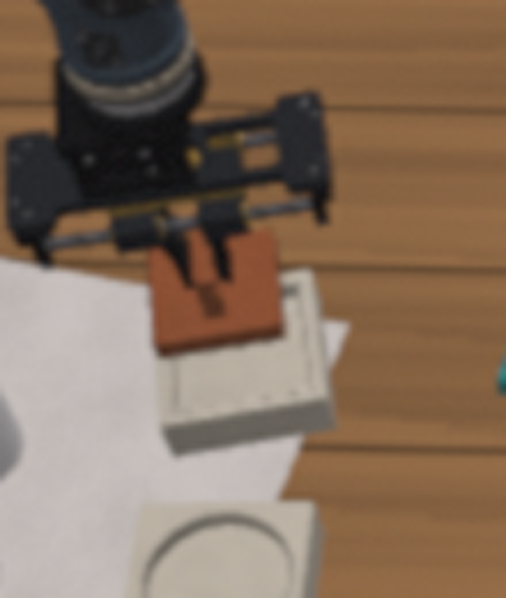

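Call:
move_arm --moves '[{"hand": 0, "x": 0, "y": 0, "z": 0, "wx": 0, "wy": 0, "wz": 6}, {"hand": 0, "x": 0, "y": 0, "z": 0, "wx": 0, "wy": 0, "wz": 6}, {"hand": 0, "x": 0, "y": 0, "z": 0, "wx": 0, "wy": 0, "wz": 6}, {"hand": 0, "x": -0.43, "y": 0.81, "z": 0, "wx": 0, "wy": 0, "wz": 0}, {"hand": 0, "x": -0.43, "y": 0.81, "z": 0, "wx": 0, "wy": 0, "wz": 0}, {"hand": 0, "x": -0.43, "y": 0.81, "z": 0, "wx": 0, "wy": 0, "wz": 0}, {"hand": 0, "x": -0.43, "y": 0.81, "z": 0, "wx": 0, "wy": 0, "wz": 0}, {"hand": 0, "x": -0.43, "y": 0.81, "z": 0, "wx": 0, "wy": 0, "wz": 0}, {"hand": 0, "x": -0.43, "y": 0.81, "z": 0, "wx": 0, "wy": 0, "wz": 0}, {"hand": 0, "x": -0.43, "y": 0.81, "z": 0, "wx": 0, "wy": 0, "wz": 0}, {"hand": 0, "x": -0.43, "y": 0.81, "z": 0, "wx": 0, "wy": 0, "wz": 0}, {"hand": 0, "x": -0.43, "y": 0.81, "z": 0, "wx": 0, "wy": 0, "wz": 0}, {"hand": 0, "x": -0.43, "y": 0.81, "z": 0, "wx": 0, "wy": 0, "wz": 0}, {"hand": 0, "x": -0.43, "y": 0.81, "z": 0, "wx": 0, "wy": 0, "wz": 0}, {"hand": 0, "x": -0.43, "y": 0.81, "z": 0, "wx": 0, "wy": 0, "wz": 0}, {"hand": 0, "x": -0.43, "y": 0.81, "z": 0, "wx": 0, "wy": 0, "wz": 0}, {"hand": 0, "x": -0.43, "y": 0.81, "z": 0, "wx": 0, "wy": 0, "wz": 0}, {"hand": 0, "x": -0.43, "y": 0.81, "z": 0, "wx": 0, "wy": 0, "wz": 0}, {"hand": 0, "x": 0, "y": 0, "z": 0, "wx": 0, "wy": 0, "wz": 0}, {"hand": 0, "x": 0, "y": 0, "z": 0, "wx": 0, "wy": 0, "wz": 0}]'

```text
time_s: 40.3
position: [0.583, -0.0264, 0.1215]
tcp_rot: [[-0.996, 0.084, -0.003], [0.084, 0.996, 0.0], [0.003, -0.0, -1.0]]
force: [0.1, 0.0, -1.9]
opening: 0.154
```

```bash
python3 -c "
from h import *
go(rack=(-45,-50),z=50,ang=175.1)
c=cap('scene');crop(c,235,150,410,300,4,'g3')
"
```

```text
t 40.3 pos [583.  -26.4 121.5] rack [-48.  -49.7] xang 175.17 open mm 13.4 F [ 0.1  0.  -1.9] j6 -99 tilt [-0.003  0.   ]
wz 0.07
units (after turn) [-0.13 -0.01  2.86]
```

View pics/g3.png

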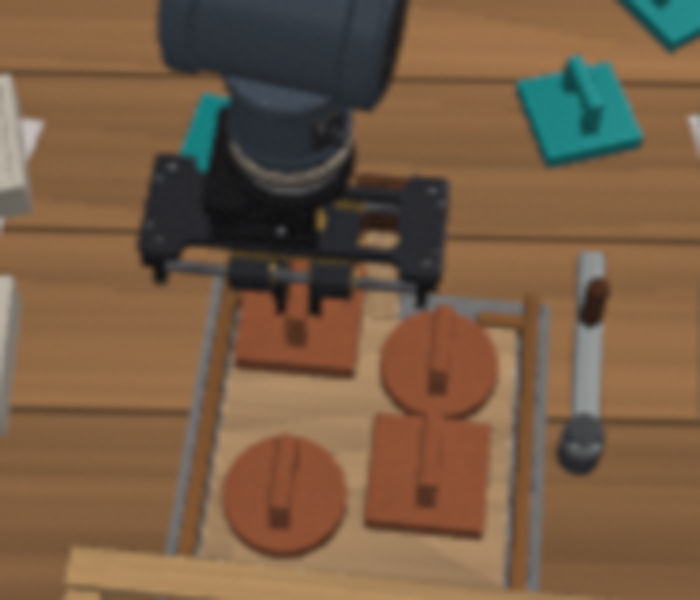

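Call:
move_arm --moves '[{"hand": 0, "x": -0.11, "y": 0, "z": 0.6, "wx": 0, "wy": 0, "wz": 0}, {"hand": 0, "x": 0, "y": 0, "z": 0.7, "wx": 0, "wy": 0, "wz": 0}, {"hand": 0, "x": 0, "y": 0, "z": 0.7, "wx": 0, "wy": 0, "wz": 0}, {"hand": 0, "x": 0, "y": 0, "z": 0.5, "wx": 0, "wy": 0, "wz": 0}, {"hand": 0, "x": 0, "y": 0, "z": 0.2, "wx": 0, "wy": 0, "wz": 0}, {"hand": 0, "x": 0, "y": 0, "z": 0, "wx": 0, "wy": 0, "wz": 0}, {"hand": 0, "x": 0, "y": 0, "z": 0, "wx": 0, "wy": 0, "wz": 0}]'

```text
time_s: 41.05
position: [0.5871, -0.0274, 0.0555]
tcp_rot: [[-0.996, 0.086, 0.001], [0.086, 0.996, -0.0], [-0.001, -0.0, -1.0]]
force: [-0.0, 0.1, -2.5]
opening: 0.157
```

Call:
move_arm --moves '[{"hand": 0, "x": 0, "y": 0, "z": 0.07, "wx": 0, "wy": 0, "wz": 0}, {"hand": 0, "x": 0, "y": 0, "z": 0.05, "wx": 0, "wy": 0, "wz": 0}, {"hand": 0, "x": 0, "y": 0, "z": 0, "wx": 0, "wy": 0, "wz": 0}, {"hand": 0, "x": 0, "y": 0, "z": 0, "wx": 0, "wy": 0, "wz": 0}]'

```text
time_s: 41.45
position: [0.5869, -0.0271, 0.0526]
tcp_rot: [[-0.996, 0.085, 0.0], [0.085, 0.996, -0.0], [-0.0, -0.0, -1.0]]
force: [-0.3, 0.1, -2.0]
opening: 0.159
```

```bash
python3 -c "
from h import *
go(rack=(-45,-50),z=50,ang=175.1)
"
```

```text
t 41.5 pos [586.9 -27.1  52.6] rack [-44. -50.] xang 175.1 open mm 13.8 F [-0.3  0.1 -2. ] j6 -99 tilt [ 0. -0.]
wz -0.0
units (after turn) [0.04 0.   0.1 ]
```

Call:
move_arm --moves '[{"hand": 0, "x": 0, "y": 0, "z": 0.1, "wx": 0, "wy": 0, "wz": 0}, {"hand": 0, "x": 0, "y": 0, "z": 0, "wx": 0, "wy": 0, "wz": 0}, {"hand": 50, "x": 0, "y": 0, "z": 0, "wx": 0, "wy": 0, "wz": 0}, {"hand": 50, "x": 0, "y": 0, "z": 0, "wx": 0, "wy": 0, "wz": 0}, {"hand": 50, "x": 0, "y": 0, "z": 0, "wx": 0, "wy": 0, "wz": 0}, {"hand": 50, "x": 0, "y": 0, "z": 0, "wx": 0, "wy": 0, "wz": 0}, {"hand": 50, "x": 0, "y": 0, "z": -0.5, "wx": 0, "wy": 0, "wz": 0}, {"hand": 50, "x": 0, "y": 0, "z": -1, "wx": 0, "wy": 0, "wz": 0}, {"hand": 50, "x": 0, "y": 0, "z": -1, "wx": 0, "wy": 0, "wz": 0}, {"hand": 50, "x": -0.74, "y": 0.98, "z": 0, "wx": 0, "wy": 0, "wz": 0}, {"hand": 50, "x": -0.74, "y": 0.98, "z": 0, "wx": 0, "wy": 0, "wz": 0}, {"hand": 50, "x": -0.74, "y": 0.98, "z": 0, "wx": 0, "wy": 0, "wz": 0}, {"hand": 50, "x": -0.74, "y": 0.98, "z": 0, "wx": 0, "wy": 0, "wz": 0}, {"hand": 50, "x": 0, "y": 0, "z": 0, "wx": 0, "wy": 0, "wz": 0}, {"hand": 50, "x": 0, "y": 0, "z": 0, "wx": 0, "wy": 0, "wz": 0}]'

```text
time_s: 42.95
position: [0.6687, 0.0647, 0.1128]
tcp_rot: [[-0.996, 0.084, -0.0], [0.084, 0.996, -0.0], [0.0, -0.0, -1.0]]
force: [-0.7, -0.2, -0.2]
opening: 0.577
```

```bash
python3 -c "
from h import *
go(rack=(30,48),z=50,ang=175.1)
c=cap('scene');crop(c,235,150,410,300,4,'g4');placed(c)
"
```

```text
t 43.0 pos [668.7  64.7 112.8] rack [29.7 48.4] xang 175.18 open mm 50.2 F [-0.7 -0.2 -0.2] j6 -89 tilt [-0. -0.]
wz 0.08
units (after turn) [-0.01 -0.01  2.51]
  placed rack [-42.8 -52.4] [85. 81.] 0.1 z 36.5 301
  placed rack [28.1 47.4] [84. 89.] 89.6 z 36.8 695
  placed rack [ 56.8 -50.6] [86. 84.] 6.2 z 36.7 610
  board front edge min rack x None
```

View pics/g4.png

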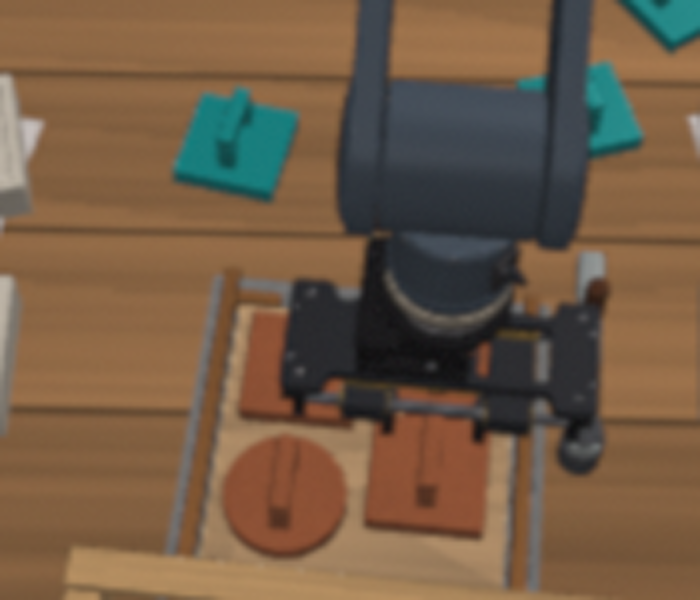

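Re-spacing the square lid: grip, lift a little, move 25 mm back.

Call:
move_arm --moves '[{"hand": 50, "x": 0, "y": 0, "z": 0.7, "wx": 0, "wy": 0, "wz": 0}, {"hand": 50, "x": 0, "y": 0, "z": 0.8, "wx": 0, "wy": 0, "wz": 0}, {"hand": 50, "x": 0, "y": 0, "z": 0.7, "wx": 0, "wy": 0, "wz": 0}, {"hand": 50, "x": 0, "y": 0, "z": 0.2, "wx": 0, "wy": 0, "wz": 0}, {"hand": 50, "x": 0, "y": 0, "z": 0, "wx": 0, "wy": 0, "wz": 0}, {"hand": 0, "x": 0, "y": 0, "z": 0, "wx": 0, "wy": 0, "wz": 0}, {"hand": 0, "x": 0, "y": 0, "z": 0, "wx": 0, "wy": 0, "wz": 0}, {"hand": 0, "x": 0, "y": 0, "z": 0, "wx": 0, "wy": 0, "wz": 0}, {"hand": 0, "x": 0, "y": 0, "z": 0, "wx": 0, "wy": 0, "wz": 0}, {"hand": 0, "x": 0, "y": 0, "z": 0, "wx": 0, "wy": 0, "wz": 0}, {"hand": 0, "x": 0, "y": 0, "z": 0, "wx": 0, "wy": 0, "wz": 0}]'

```text
time_s: 44.1
position: [0.669, 0.0643, 0.0526]
tcp_rot: [[-0.996, 0.085, 0.0], [0.085, 0.996, 0.0], [-0.0, 0.0, -1.0]]
force: [0.2, 0.3, 0.5]
opening: 0.159
```

Call:
move_arm --moves '[{"hand": 0, "x": 0, "y": 0, "z": -0.3, "wx": 0, "wy": 0, "wz": 0}, {"hand": 0, "x": 0, "y": 0, "z": -0.3, "wx": 0, "wy": 0, "wz": 0}, {"hand": 0, "x": -0.4, "y": 0.03, "z": 0, "wx": 0, "wy": 0, "wz": 0}, {"hand": 0, "x": -0.4, "y": 0.03, "z": 0, "wx": 0, "wy": 0, "wz": 0}, {"hand": 0, "x": -0.2, "y": 0, "z": 0, "wx": 0, "wy": 0, "wz": 0}, {"hand": 0, "x": 0, "y": 0, "z": 0, "wx": 0, "wy": 0, "wz": 0}, {"hand": 0, "x": 0, "y": 0, "z": 0.3, "wx": 0, "wy": 0, "wz": 0}, {"hand": 0, "x": 0, "y": 0, "z": 0.2, "wx": 0, "wy": 0, "wz": 0}, {"hand": 0, "x": 0, "y": 0, "z": 0, "wx": 0, "wy": 0, "wz": 0}, {"hand": 0, "x": 0, "y": 0, "z": 0, "wx": 0, "wy": 0, "wz": 0}]'

```text
time_s: 45.1
position: [0.6932, 0.0636, 0.0542]
tcp_rot: [[-0.996, 0.085, -0.001], [0.085, 0.996, 0.0], [0.001, -0.0, -1.0]]
force: [-0.9, 0.5, -3.5]
opening: 0.157
```

```bash
python3 -c "
from h import *
go(rack=(55,50),z=50,ang=175.1)
c=cap('scene');crop(c,235,150,410,300,4,'g5');placed(c)
"
```

```text
t 45.1 pos [693.2  63.6  54.2] rack [54.2 49.4] xang 175.1 open mm 13.7 F [-0.9  0.5 -3.5] j6 -89 tilt [-0.001  0.   ]
wz -0.0
units (after turn) [-0.03  0.02  0.17]
  placed rack [-43.1 -76.9] [85. 34.] 2.1 z 36.6 292
  placed rack [-60.6 -28.5] [51. 32.] 5.9 z 37.2 124
  placed rack [ 62.3 -54.4] [86. 72.] 60.6 z 36.8 500
  placed rack [75.8 48.5] [84. 42.] 89.1 z 38.1 398
  board front edge min rack x -100.04252745306442
```

View pics/g5.png

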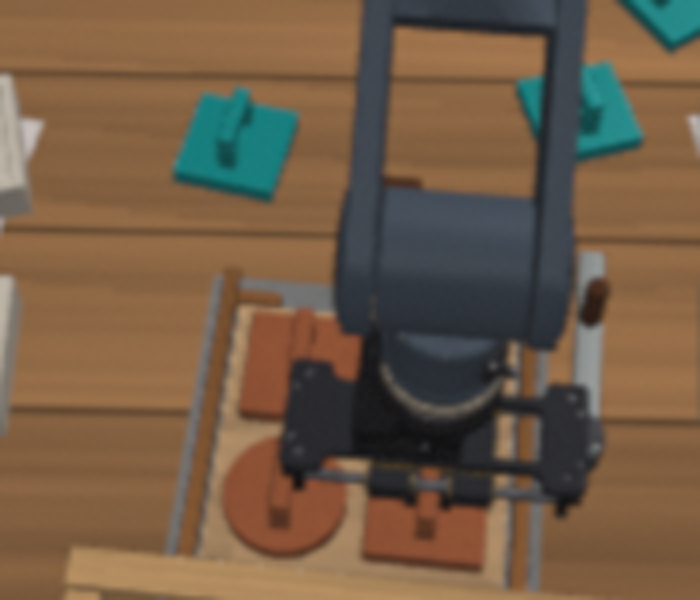

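Lower the last ~2 mm, release, rise and go to the round lid at rack (-53,48.5).

Call:
move_arm --moves '[{"hand": 0, "x": 0, "y": 0, "z": 0.08, "wx": 0, "wy": 0, "wz": 0}, {"hand": 0, "x": 0, "y": 0, "z": 0.03, "wx": 0, "wy": 0, "wz": 0}, {"hand": 0, "x": 0, "y": 0, "z": 0, "wx": 0, "wy": 0, "wz": 0}, {"hand": 50, "x": 0, "y": 0, "z": 0, "wx": 0, "wy": 0, "wz": 0}, {"hand": 50, "x": 0, "y": 0, "z": 0, "wx": 0, "wy": 0, "wz": 0}, {"hand": 50, "x": 0, "y": 0, "z": 0, "wx": 0, "wy": 0, "wz": 0}, {"hand": 50, "x": 0, "y": 0, "z": 0, "wx": 0, "wy": 0, "wz": 0}, {"hand": 50, "x": 0, "y": 0, "z": -0.5, "wx": 0, "wy": 0, "wz": 0}, {"hand": 50, "x": 0, "y": 0, "z": -1, "wx": 0, "wy": 0, "wz": 0}, {"hand": 50, "x": 0, "y": 0, "z": -0.5, "wx": 0, "wy": 0, "wz": 0}, {"hand": 50, "x": 0.86, "y": -0.01, "z": 0, "wx": 0, "wy": 0, "wz": 0}, {"hand": 50, "x": 0.86, "y": -0.01, "z": 0, "wx": 0, "wy": 0, "wz": 0}, {"hand": 50, "x": 0.86, "y": -0.01, "z": 0, "wx": 0, "wy": 0, "wz": 0}, {"hand": 50, "x": 0.86, "y": -0.01, "z": 0, "wx": 0, "wy": 0, "wz": 0}, {"hand": 50, "x": 0.86, "y": 0, "z": 0, "wx": 0, "wy": 0, "wz": 0}, {"hand": 50, "x": 0, "y": 0, "z": 0, "wx": 0, "wy": 0, "wz": 0}, {"hand": 50, "x": 0, "y": 0, "z": 0, "wx": 0, "wy": 0, "wz": 0}]'

```text
time_s: 46.85
position: [0.5878, 0.0717, 0.1029]
tcp_rot: [[-0.996, 0.085, 0.003], [0.085, 0.996, -0.0], [-0.003, -0.0, -1.0]]
force: [1.0, 0.5, -0.7]
opening: 0.576
```

```bash
python3 -c "
from h import *
go(rack=(-53,48.5),z=52,ang=175.1)
c=cap('scene');crop(c,235,150,410,300,4,'g6');placed(c)
"
```

```text
t 46.9 pos [587.8  71.7 102.9] rack [-51.5  48.5] xang 175.1 open mm 50.1 F [ 1.   0.5 -0.7] j6 -89 tilt [ 0.003 -0.   ]
wz -0.0
units (after turn) [0.07 0.   2.04]
  placed rack [-43.9 -50.7] [84. 87.] 89.1 z 36.5 643
  placed rack [-55.3  48.3] [85. 84.] 47.5 z 36.8 518
  placed rack [ 56.8 -50.5] [85. 84.] 6.3 z 36.7 617
  placed rack [55.1 48.5] [84. 84.] 89.9 z 36.8 757
  board front edge min rack x -99.63077774324911
```

View pics/g6.png

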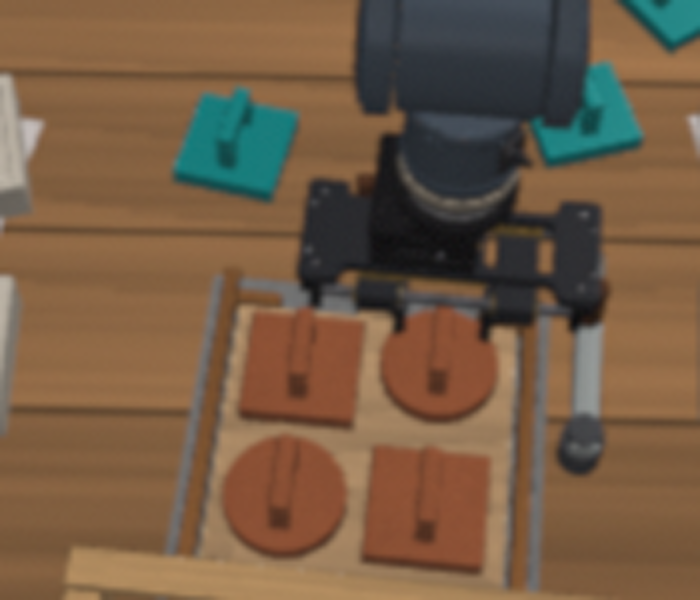

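Call:
move_arm --moves '[{"hand": 50, "x": 0.07, "y": 0, "z": 0.7, "wx": 0, "wy": 0, "wz": 0}, {"hand": 50, "x": 0, "y": 0, "z": 0.7, "wx": 0, "wy": 0, "wz": 0}, {"hand": 50, "x": 0, "y": 0, "z": 0.45, "wx": 0, "wy": 0, "wz": 0}, {"hand": 50, "x": 0, "y": 0, "z": 0.1, "wx": 0, "wy": 0, "wz": 0}, {"hand": 50, "x": 0, "y": 0, "z": 0, "wx": 0, "wy": 0, "wz": 0}, {"hand": 0, "x": 0, "y": 0, "z": 0, "wx": 0, "wy": 0, "wz": 0}, {"hand": 0, "x": 0, "y": 0, "z": 0, "wx": 0, "wy": 0, "wz": 0}, {"hand": 0, "x": 0, "y": 0, "z": 0, "wx": 0, "wy": 0, "wz": 0}, {"hand": 0, "x": 0, "y": 0, "z": 0, "wx": 0, "wy": 0, "wz": 0}, {"hand": 0, "x": 0, "y": 0, "z": 0, "wx": 0, "wy": 0, "wz": 0}, {"hand": 0, "x": 0, "y": 0, "z": 0, "wx": 0, "wy": 0, "wz": 0}]'

```text
time_s: 48.0
position: [0.585, 0.072, 0.0535]
tcp_rot: [[-0.996, 0.086, 0.0], [0.086, 0.996, 0.0], [-0.0, 0.0, -1.0]]
force: [-1.3, -0.3, 1.3]
opening: 0.159
```

Call:
move_arm --moves '[{"hand": 0, "x": 0, "y": 0, "z": -0.3, "wx": 0, "wy": 0, "wz": 0}, {"hand": 0, "x": 0, "y": 0, "z": -0.3, "wx": 0, "wy": 0, "wz": 0}, {"hand": 0, "x": -0.25, "y": 0.03, "z": 0, "wx": 0, "wy": 0, "wz": 0}, {"hand": 0, "x": -0.18, "y": 0.02, "z": 0, "wx": 0, "wy": 0, "wz": 0}, {"hand": 0, "x": 0, "y": 0, "z": 0, "wx": 0, "wy": 0, "wz": 0}, {"hand": 0, "x": 0, "y": 0, "z": 0.3, "wx": 0, "wy": 0, "wz": 0}, {"hand": 0, "x": 0, "y": 0, "z": 0.2, "wx": 0, "wy": 0, "wz": 0}, {"hand": 0, "x": 0, "y": 0, "z": 0, "wx": 0, "wy": 0, "wz": 0}, {"hand": 0, "x": 0, "y": 0, "z": 0, "wx": 0, "wy": 0, "wz": 0}]'

```text
time_s: 48.9
position: [0.5952, 0.0723, 0.0552]
tcp_rot: [[-0.996, 0.086, -0.001], [0.086, 0.996, 0.0], [0.001, -0.0, -1.0]]
force: [-0.0, -0.1, -2.1]
opening: 0.159
```

```bash
python3 -c "
from h import *
go(rack=(-45,50),z=52,ang=175.1)
"
```

```text
t 48.9 pos [595.2  72.3  55.2] rack [-44.2  49.7] xang 175.09 open mm 13.8 F [-0.  -0.1 -2.1] j6 -89 tilt [-0.001  0.   ]
wz -0.01
units (after turn) [0.03 0.01 0.13]
```

Call:
move_arm --moves '[{"hand": 0, "x": 0, "y": 0, "z": 0.08, "wx": 0, "wy": 0, "wz": 0}, {"hand": 0, "x": 0, "y": 0, "z": 0.03, "wx": 0, "wy": 0, "wz": 0}, {"hand": 0, "x": 0, "y": 0, "z": 0, "wx": 0, "wy": 0, "wz": 0}, {"hand": 50, "x": 0, "y": 0, "z": 0, "wx": 0, "wy": 0, "wz": 0}, {"hand": 50, "x": 0, "y": 0, "z": 0, "wx": 0, "wy": 0, "wz": 0}, {"hand": 50, "x": 0, "y": 0, "z": 0, "wx": 0, "wy": 0, "wz": 0}, {"hand": 50, "x": 0, "y": 0, "z": 0, "wx": 0, "wy": 0, "wz": 0}, {"hand": 50, "x": 0, "y": 0, "z": -0.5, "wx": 0, "wy": 0, "wz": 0}, {"hand": 50, "x": 0, "y": 0, "z": -1, "wx": 0, "wy": 0, "wz": 0}, {"hand": 50, "x": 0, "y": 0, "z": -1, "wx": 0, "wy": 0, "wz": 0}, {"hand": 50, "x": 0, "y": 0, "z": -0.7, "wx": 0, "wy": 0, "wz": 0}, {"hand": 87, "x": 0.9, "y": -0.33, "z": 0, "wx": 0, "wy": 0, "wz": 0}, {"hand": 87, "x": 0.9, "y": -0.33, "z": 0, "wx": 0, "wy": 0, "wz": 0}, {"hand": 87, "x": 0.9, "y": -0.33, "z": 0, "wx": 0, "wy": 0, "wz": 0}, {"hand": 87, "x": 0.9, "y": -0.33, "z": 0, "wx": 0, "wy": 0, "wz": 0}, {"hand": 87, "x": 0.9, "y": -0.33, "z": 0, "wx": 0, "wy": 0, "wz": 0}, {"hand": 87, "x": 0.9, "y": -0.33, "z": 0, "wx": 0, "wy": 0, "wz": 0}, {"hand": 87, "x": 0, "y": 0, "z": 0, "wx": 0, "wy": 0, "wz": 0}, {"hand": 87, "x": 0, "y": 0, "z": 0, "wx": 0, "wy": 0, "wz": 0}]'

```text
time_s: 50.8
position: [0.4581, 0.0343, 0.1339]
tcp_rot: [[-0.996, 0.086, 0.003], [0.086, 0.996, -0.0], [-0.003, -0.0, -1.0]]
force: [-0.9, -0.2, 0.4]
opening: 0.996
```

```bash
python3 -c "
from h import *
go(rack=(-180,0),z=46,ang=175.1)
c=cap('scene');crop(c,235,150,410,300,4,'g7');placed(c)
P=cloud(c); q=rk(P); z=P[...,2]*1000
m=(z>74)&(z<90)&(abs(q[...,0]+175)<35)&(abs(q[...,1])<32); print(m.sum(),q[m].mean(0) if m.any() else '')
placed(cap('top'))
"
```

```text
t 50.8 pos [458.1  34.3 133.9] rack [-177.5    0.2] xang 175.06 open mm 86.7 F [-0.9 -0.2  0.4] j6 -95 tilt [ 0.003 -0.   ]
wz -0.04
units (after turn) [ 0.11 -0.01  3.52]
  placed rack [-43.8 -50.7] [84. 86.] 88.9 z 36.7 647
  placed rack [-45.6  49.3] [85. 85.] 4.8 z 36.7 535
  placed rack [ 56.6 -50.5] [85. 84.] 6.3 z 36.8 609
  placed rack [54.4 48.6] [84. 86.] 89.8 z 36.9 753
  board front edge min rack x -100.08510152370741
82 [-177.77084373   -0.56392935]
  placed rack [52.3 49.5] [82. 85.] 89.3 z 35.9 390
  placed rack [ 53.2 -50.8] [85. 83.] 4.0 z 35.8 330
  placed rack [-27.8  47.5] [81. 45.] 85.2 z 35.9 160
  placed rack [-45.  -49.9] [82. 81.] 88.8 z 36.3 294
  board front edge min rack x -97.05031470690545
```

View pics/g7.png

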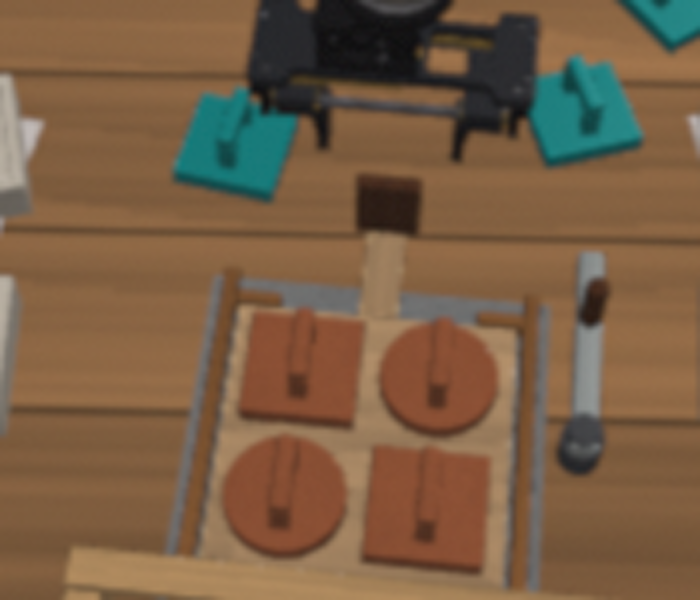

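All four lids lie flat in their slots with clear margins. Gripping the handle.

Call:
move_arm --moves '[{"hand": 87, "x": 0.07, "y": 0, "z": 0.8, "wx": 0, "wy": 0, "wz": 0}, {"hand": 87, "x": 0, "y": 0, "z": 1, "wx": 0, "wy": 0, "wz": 0}, {"hand": 87, "x": 0, "y": 0, "z": 1, "wx": 0, "wy": 0, "wz": 0}, {"hand": 87, "x": 0, "y": 0, "z": 0.6, "wx": 0, "wy": 0, "wz": 0}, {"hand": 87, "x": 0, "y": 0, "z": 0, "wx": 0, "wy": 0, "wz": 0}, {"hand": 20, "x": 0, "y": 0, "z": 0, "wx": 0, "wy": 0, "wz": 0}, {"hand": 20, "x": 0, "y": 0, "z": 0, "wx": 0, "wy": 0, "wz": 0}, {"hand": 20, "x": 0, "y": 0, "z": 0, "wx": 0, "wy": 0, "wz": 0}, {"hand": 20, "x": 0, "y": 0, "z": 0, "wx": 0, "wy": 0, "wz": 0}, {"hand": 20, "x": 0, "y": 0, "z": 0, "wx": 0, "wy": 0, "wz": 0}, {"hand": 20, "x": 0, "y": 0, "z": 0, "wx": 0, "wy": 0, "wz": 0}, {"hand": 20, "x": 0, "y": 0, "z": 0, "wx": 0, "wy": 0, "wz": 0}, {"hand": 20, "x": 0, "y": 0, "z": 0, "wx": 0, "wy": 0, "wz": 0}]'

```text
time_s: 52.2
position: [0.4555, 0.0345, 0.0484]
tcp_rot: [[-0.996, 0.085, 0.001], [0.085, 0.996, -0.0], [-0.001, -0.0, -1.0]]
force: [0.1, -1.4, 5.4]
opening: 0.572
```

```bash
python3 -c "
from h import *
go(rack=(35,0),z=46,ang=175.1)
"
```

```text
t 52.2 pos [455.5  34.5  48.4] rack [-180.2    0.2] xang 175.1 open mm 49.7 F [ 0.1 -1.4  5.4] j6 -95 tilt [ 0.001 -0.   ]
wz 0.0
units (after turn) [-8.61 -0.    0.1 ]
```

Call:
move_arm --moves '[{"hand": 20, "x": -0.1, "y": 0, "z": 0, "wx": 0, "wy": 0, "wz": 0}, {"hand": 20, "x": -0.2, "y": 0, "z": 0, "wx": 0, "wy": 0, "wz": 0}, {"hand": 20, "x": -0.3, "y": 0, "z": 0, "wx": 0, "wy": 0, "wz": 0}, {"hand": 20, "x": -0.3, "y": 0, "z": 0, "wx": 0, "wy": 0, "wz": 0}, {"hand": 20, "x": -0.3, "y": 0, "z": 0, "wx": 0, "wy": 0, "wz": 0}, {"hand": 20, "x": -0.3, "y": 0, "z": 0, "wx": 0, "wy": 0, "wz": 0}, {"hand": 20, "x": -0.3, "y": 0, "z": 0, "wx": 0, "wy": 0, "wz": 0}, {"hand": 20, "x": -0.3, "y": 0, "z": 0, "wx": 0, "wy": 0, "wz": 0}, {"hand": 20, "x": -0.3, "y": 0, "z": 0, "wx": 0, "wy": 0, "wz": 0}, {"hand": 20, "x": -0.3, "y": 0, "z": 0, "wx": 0, "wy": 0, "wz": 0}, {"hand": 20, "x": -0.3, "y": 0, "z": 0, "wx": 0, "wy": 0, "wz": 0}, {"hand": 20, "x": -0.3, "y": 0, "z": 0, "wx": 0, "wy": 0, "wz": 0}, {"hand": 20, "x": -0.3, "y": 0, "z": 0, "wx": 0, "wy": 0, "wz": 0}, {"hand": 20, "x": -0.3, "y": 0, "z": 0, "wx": 0, "wy": 0, "wz": 0}, {"hand": 20, "x": -0.3, "y": 0, "z": 0, "wx": 0, "wy": 0, "wz": 0}, {"hand": 20, "x": -0.3, "y": 0, "z": 0, "wx": 0, "wy": 0, "wz": 0}, {"hand": 20, "x": -0.2, "y": 0, "z": 0, "wx": 0, "wy": 0, "wz": 0}, {"hand": 20, "x": -0.1, "y": 0, "z": 0, "wx": 0, "wy": 0, "wz": 0}]'

```text
time_s: 54.0
position: [0.5603, 0.027, 0.0476]
tcp_rot: [[-0.996, 0.084, -0.031], [0.084, 0.996, 0.004], [0.032, 0.002, -1.0]]
force: [-22.5, 2.5, 23.7]
opening: 0.573
```

```bash
python3 -c "
from h import *
go(rack=(35,0),z=46,ang=175.1)
c=cap('scene');crop(c,235,170,410,320,4,'g8')
"
```

```text
t 54.0 pos [560.3  27.   47.6] rack [-75.1   1.6] xang 175.17 open mm 49.8 F [-22.5   2.5  23.7] j6 -94 tilt [-0.031  0.004]
wz 0.07
units (after turn) [-4.4  -0.06 -0.08]
```

View pics/g8.png

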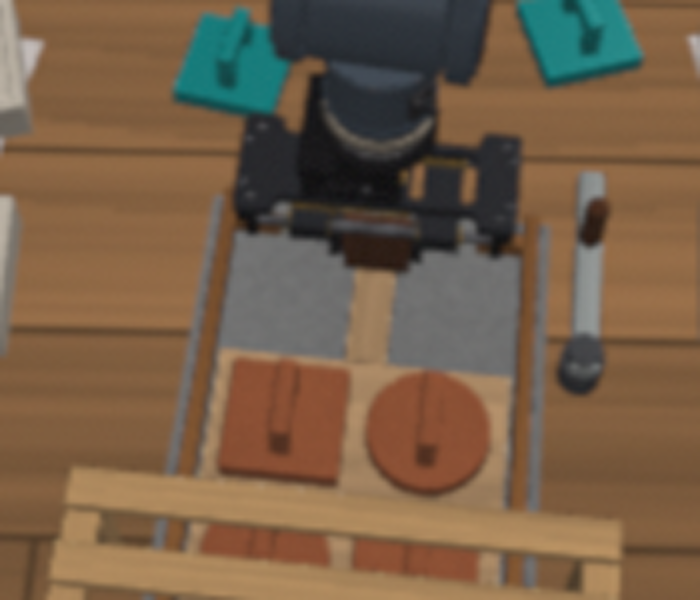

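Friction is pressing the tool down (24 N). I'll ease up a little and let it settle.

Call:
move_arm --moves '[{"hand": 20, "x": 0, "y": 0, "z": -0.1, "wx": 0, "wy": 0, "wz": 0}, {"hand": 20, "x": 0, "y": 0, "z": -0.1, "wx": 0, "wy": 0, "wz": 0}, {"hand": 20, "x": 0, "y": 0, "z": 0, "wx": 0, "wy": 0, "wz": 0}]'

```text
time_s: 54.35
position: [0.5683, 0.0256, 0.0507]
tcp_rot: [[-0.996, 0.085, -0.014], [0.085, 0.996, 0.002], [0.014, 0.001, -1.0]]
force: [-6.2, 0.9, -5.4]
opening: 0.572
```

```bash
python3 -c "
from h import *
go(rack=(35,0),z=46,ang=175.1); s=bot.read_state(); print(s['moment'])
"
```

```text
t 54.4 pos [568.3  25.6  50.7] rack [-67.1   0.9] xang 175.12 open mm 49.8 F [-6.2  0.9 -5.4] j6 -94 tilt [-0.014  0.002]
wz 0.02
units (after turn) [-4.08 -0.03  0.13]
[0.23793477 1.23557509 0.10845203]
```

Call:
move_arm --moves '[{"hand": 20, "x": -0.2, "y": 0, "z": 0, "wx": 0, "wy": 0, "wz": 0}, {"hand": 20, "x": -0.25, "y": 0, "z": -0.02, "wx": 0, "wy": 0, "wz": 0}, {"hand": 20, "x": -0.25, "y": 0, "z": -0.02, "wx": 0, "wy": 0, "wz": 0}, {"hand": 20, "x": -0.25, "y": 0, "z": -0.02, "wx": 0, "wy": 0, "wz": 0}, {"hand": 20, "x": -0.25, "y": 0, "z": -0.02, "wx": 0, "wy": 0, "wz": 0}, {"hand": 20, "x": -0.25, "y": 0, "z": -0.02, "wx": 0, "wy": 0, "wz": 0}, {"hand": 20, "x": -0.25, "y": 0, "z": -0.02, "wx": 0, "wy": 0, "wz": 0}, {"hand": 20, "x": -0.2, "y": 0, "z": -0.02, "wx": 0, "wy": 0, "wz": 0}]'

```text
time_s: 55.15
position: [0.6156, 0.0214, 0.0532]
tcp_rot: [[-0.996, 0.085, -0.016], [0.085, 0.996, 0.002], [0.016, 0.001, -1.0]]
force: [-6.3, 0.5, -6.3]
opening: 0.572
```

```bash
python3 -c "
from h import *
go(rack=(35,0),z=46,ang=175.1)
"
```

```text
t 55.1 pos [615.6  21.4  53.2] rack [-19.5   0.7] xang 175.1 open mm 49.8 F [-6.3  0.5 -6.3] j6 -93 tilt [-0.016  0.002]
wz 0.0
units (after turn) [-2.18 -0.03  0.25]
```

Call:
move_arm --moves '[{"hand": 20, "x": -0.25, "y": 0, "z": 0.02, "wx": 0, "wy": 0, "wz": 0}, {"hand": 20, "x": -0.25, "y": 0, "z": 0.02, "wx": 0, "wy": 0, "wz": 0}, {"hand": 20, "x": -0.25, "y": 0, "z": 0.01, "wx": 0, "wy": 0, "wz": 0}, {"hand": 20, "x": -0.25, "y": 0, "z": 0, "wx": 0, "wy": 0, "wz": 0}, {"hand": 20, "x": -0.25, "y": 0, "z": 0, "wx": 0, "wy": 0, "wz": 0}, {"hand": 20, "x": -0.2, "y": 0, "z": 0, "wx": 0, "wy": 0, "wz": 0}, {"hand": 20, "x": -0.15, "y": 0, "z": 0, "wx": 0, "wy": 0, "wz": 0}, {"hand": 20, "x": 0, "y": 0, "z": 0, "wx": 0, "wy": 0, "wz": 0}]'

```text
time_s: 55.95
position: [0.6567, 0.0178, 0.0519]
tcp_rot: [[-0.996, 0.085, -0.013], [0.085, 0.996, 0.002], [0.013, 0.001, -1.0]]
force: [-5.2, 0.5, -5.8]
opening: 0.567
```

```bash
python3 -c "
from h import *
go(rack=(35,0),z=46,ang=175.1)
c=cap('scene');crop(c,235,170,410,320,4,'g9')
"
```

```text
t 56.0 pos [656.7  17.8  51.9] rack [21.7  0.6] xang 175.1 open mm 49.3 F [-5.2  0.5 -5.8] j6 -93 tilt [-0.013  0.002]
wz 0.0
units (after turn) [-0.53 -0.03  0.23]
```

View pics/g9.png

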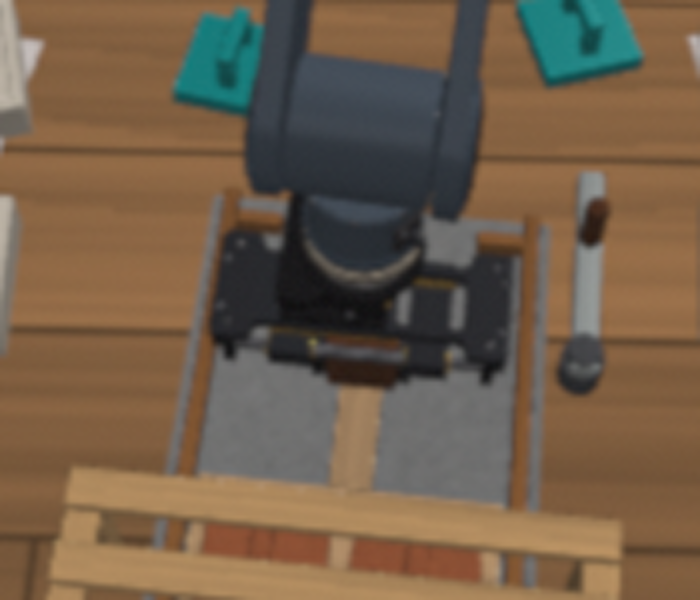

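Push on slowly to the back stop.

Call:
move_arm --moves '[{"hand": 20, "x": -0.15, "y": 0, "z": 0.02, "wx": 0, "wy": 0, "wz": 0}, {"hand": 20, "x": -0.15, "y": 0, "z": 0.02, "wx": 0, "wy": 0, "wz": 0}, {"hand": 20, "x": -0.1, "y": 0, "z": 0, "wx": 0, "wy": 0, "wz": 0}, {"hand": 20, "x": -0.1, "y": 0, "z": 0, "wx": 0, "wy": 0, "wz": 0}, {"hand": 20, "x": -0.05, "y": 0, "z": 0, "wx": 0, "wy": 0, "wz": 0}]'

```text
time_s: 56.5
position: [0.6704, 0.0166, 0.0513]
tcp_rot: [[-0.996, 0.085, -0.012], [0.085, 0.996, 0.002], [0.013, 0.001, -1.0]]
force: [-5.2, 0.5, -6.1]
opening: 0.574
```

Call:
move_arm --moves '[{"hand": 20, "x": -0.08, "y": 0, "z": 0, "wx": 0, "wy": 0, "wz": 0}, {"hand": 20, "x": -0.08, "y": 0, "z": 0, "wx": 0, "wy": 0, "wz": 0}, {"hand": 20, "x": 0, "y": 0, "z": 0, "wx": 0, "wy": 0, "wz": 0}]'

```text
time_s: 56.8
position: [0.6715, 0.0163, 0.0506]
tcp_rot: [[-0.996, 0.085, -0.019], [0.085, 0.996, 0.002], [0.019, 0.0, -1.0]]
force: [-10.8, -2.0, -4.1]
opening: 0.569
```

```bash
python3 -c "
from h import *
go(rack=(35,0),z=46,ang=175.1)
"
```

```text
t 56.8 pos [671.5  16.3  50.6] rack [36.6  0.4] xang 175.13 open mm 49.5 F [-10.8  -2.   -4.1] j6 -93 tilt [-0.019  0.002]
wz 0.03
units (after turn) [ 0.06 -0.02  0.18]
```

Call:
move_arm --moves '[{"hand": 20, "x": -0.08, "y": 0, "z": 0, "wx": 0, "wy": 0, "wz": 0}, {"hand": 20, "x": -0.06, "y": 0, "z": 0, "wx": 0, "wy": 0, "wz": 0}, {"hand": 20, "x": 0, "y": 0, "z": 0, "wx": 0, "wy": 0, "wz": 0}]'

```text
time_s: 57.1
position: [0.6715, 0.0159, 0.0499]
tcp_rot: [[-0.996, 0.084, -0.027], [0.084, 0.996, 0.002], [0.027, -0.0, -1.0]]
force: [-15.6, -0.6, -2.3]
opening: 0.575
```

The board is hard against the back stop: position is steady while force rises. Releasing and going to the bar knob.

Call:
move_arm --moves '[{"hand": 20, "x": 0.15, "y": 0, "z": 0, "wx": 0, "wy": 0, "wz": 0}, {"hand": 87, "x": 0, "y": 0, "z": 0, "wx": 0, "wy": 0, "wz": 0}, {"hand": 87, "x": 0, "y": 0, "z": 0, "wx": 0, "wy": 0, "wz": 0}, {"hand": 87, "x": 0, "y": 0, "z": 0, "wx": 0, "wy": 0, "wz": 0}, {"hand": 87, "x": 0, "y": 0, "z": 0, "wx": 0, "wy": 0, "wz": 0}, {"hand": 87, "x": 0, "y": 0, "z": -0.5, "wx": 0, "wy": 0, "wz": 0}, {"hand": 87, "x": 0, "y": 0, "z": -1, "wx": 0, "wy": 0, "wz": 0}, {"hand": 87, "x": 0, "y": 0, "z": -1, "wx": 0, "wy": 0, "wz": 0}, {"hand": 87, "x": 0, "y": 0, "z": -1, "wx": 0, "wy": 0, "wz": 0}, {"hand": 60, "x": 0, "y": 0, "z": -0.5, "wx": 0, "wy": 0, "wz": 0}, {"hand": 60, "x": 0.78, "y": 0.88, "z": 0, "wx": 0, "wy": 0, "wz": 0}, {"hand": 60, "x": 0.78, "y": 0.88, "z": 0, "wx": 0, "wy": 0, "wz": 0}, {"hand": 60, "x": 0.78, "y": 0.88, "z": 0, "wx": 0, "wy": 0, "wz": 0}, {"hand": 60, "x": 0.78, "y": 0.88, "z": 0, "wx": 0, "wy": 0, "wz": 0}, {"hand": 60, "x": 0.78, "y": 0.88, "z": 0, "wx": 0, "wy": 0, "wz": 0}, {"hand": 60, "x": 0.78, "y": 0.88, "z": 0, "wx": 0, "wy": 0, "wz": 0}, {"hand": 60, "x": 0.78, "y": 0.88, "z": 0, "wx": 0, "wy": 0, "wz": 0}, {"hand": 60, "x": 0, "y": 0, "z": 0, "wx": 0, "wy": 0, "wz": 0}, {"hand": 60, "x": 0, "y": 0, "z": 0, "wx": 0, "wy": 0, "wz": 0}]'

```text
time_s: 59.0
position: [0.5567, 0.1809, 0.1547]
tcp_rot: [[-0.996, 0.084, 0.001], [0.084, 0.996, -0.0], [-0.001, -0.0, -1.0]]
force: [0.1, -0.1, 0.6]
opening: 0.689
```

```bash
cat >> h.py <<'E'
def handle(c):
    P=cloud(c); q=rk(P); z=P[...,2]*1000
    m=(z>79)&(z<85)&(abs(q[...,0]-35)<25)&(abs(q[...,1])<32);print("handle",m.sum(),q[m].mean(0).round(1),q[m].min(0).round(1),q[m].max(0).round(1))
E
python3 -c "
from h import *
go(rack=(-100,154.5),z=54.3,ang=175.1)
c=cap('scene');crop(c,235,200,410,350,4,'h1');handle(c)
c=cap('top');handle(c)
"
```

```text
t 59.0 pos [556.7 180.9 154.7] rack [-91.8 154.7] xang 175.19 open mm 60.0 F [ 0.1 -0.1  0.6] j6 -78 tilt [ 0.001 -0.   ]
wz 0.09
units (after turn) [ 0.33 -0.01  4.01]
handle 73 [36.8  0.5] [ 28.8 -24.5] [43.7 22.5]
handle 35 [33.7 -0.8] [ 26.8 -25.8] [41.1 21.8]
```

View pics/h1.png

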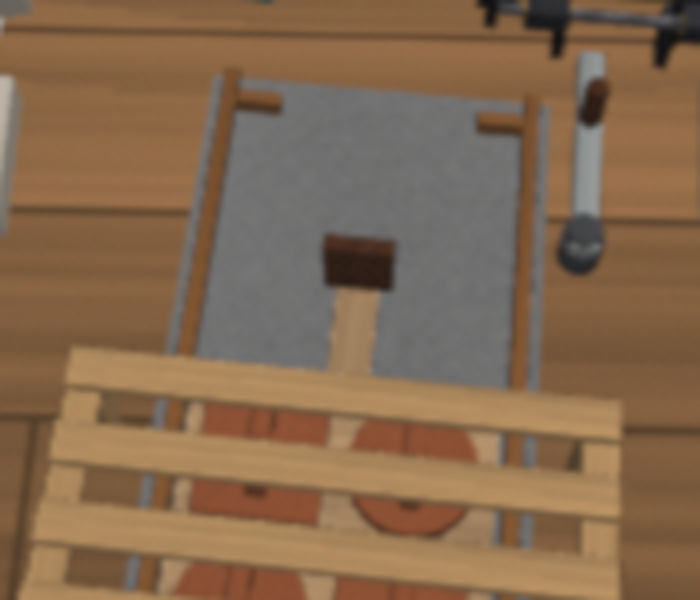

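Board is home: the handle averages x ≈ 35. Gripping the knob.

Call:
move_arm --moves '[{"hand": 60, "x": 0.3, "y": 0, "z": 0.6, "wx": 0, "wy": 0, "wz": 0}, {"hand": 60, "x": 0, "y": 0, "z": 0.9, "wx": 0, "wy": 0, "wz": 0}, {"hand": 60, "x": 0, "y": 0, "z": 0.9, "wx": 0, "wy": 0, "wz": 0}, {"hand": 60, "x": 0, "y": 0, "z": 0.9, "wx": 0, "wy": 0, "wz": 0}, {"hand": 60, "x": 0, "y": 0, "z": 0.6, "wx": 0, "wy": 0, "wz": 0}, {"hand": 60, "x": 0, "y": 0, "z": 0, "wx": 0, "wy": 0, "wz": 0}, {"hand": 0, "x": 0, "y": 0, "z": 0, "wx": 0, "wy": 0, "wz": 0}, {"hand": 0, "x": 0, "y": 0, "z": 0, "wx": 0, "wy": 0, "wz": 0}, {"hand": 0, "x": 0, "y": 0, "z": 0, "wx": 0, "wy": 0, "wz": 0}, {"hand": 0, "x": 0, "y": 0, "z": 0, "wx": 0, "wy": 0, "wz": 0}, {"hand": 0, "x": 0, "y": 0, "z": 0, "wx": 0, "wy": 0, "wz": 0}, {"hand": 0, "x": 0, "y": 0, "z": 0, "wx": 0, "wy": 0, "wz": 0}, {"hand": 0, "x": 0, "y": 0, "z": 0, "wx": 0, "wy": 0, "wz": 0}]'

```text
time_s: 60.4
position: [0.5492, 0.1813, 0.0571]
tcp_rot: [[-0.996, 0.086, 0.0], [0.086, 0.996, 0.0], [-0.0, 0.0, -1.0]]
force: [0.1, 0.5, 1.7]
opening: 0.194
```

```bash
python3 -c "
from h import *
go(rack=(-10,64.5),z=54.3,ang=175.1)
"
```

```text
t 60.4 pos [549.2 181.3  57.1] rack [-99.3 154.4] xang 175.09 open mm 16.9 F [0.1 0.5 1.7] j6 -78 tilt [0. 0.]
wz -0.01
units (after turn) [-3.57 -3.6   0.11]
```

Call:
move_arm --moves '[{"hand": 0, "x": -0.014, "y": -0.314, "z": 0, "wx": 0, "wy": 0, "wz": 0}, {"hand": 0, "x": -0.041, "y": -0.311, "z": 0, "wx": 0, "wy": 0, "wz": 0}, {"hand": 0, "x": -0.068, "y": -0.307, "z": 0, "wx": 0, "wy": 0, "wz": 0}, {"hand": 0, "x": -0.094, "y": -0.299, "z": 0, "wx": 0, "wy": 0, "wz": 0}, {"hand": 0, "x": -0.12, "y": -0.29, "z": 0, "wx": 0, "wy": 0, "wz": 0}, {"hand": 0, "x": -0.145, "y": -0.279, "z": 0, "wx": 0, "wy": 0, "wz": 0}, {"hand": 0, "x": -0.168, "y": -0.265, "z": 0, "wx": 0, "wy": 0, "wz": 0}, {"hand": 0, "x": -0.192, "y": -0.249, "z": 0, "wx": 0, "wy": 0, "wz": 0}, {"hand": 0, "x": -0.212, "y": -0.231, "z": 0, "wx": 0, "wy": 0, "wz": 0}, {"hand": 0, "x": -0.231, "y": -0.212, "z": 0, "wx": 0, "wy": 0, "wz": 0}, {"hand": 0, "x": -0.249, "y": -0.192, "z": 0, "wx": 0, "wy": 0, "wz": 0}, {"hand": 0, "x": -0.265, "y": -0.168, "z": 0, "wx": 0, "wy": 0, "wz": 0}, {"hand": 0, "x": -0.279, "y": -0.145, "z": 0, "wx": 0, "wy": 0, "wz": 0}, {"hand": 0, "x": -0.29, "y": -0.12, "z": 0, "wx": 0, "wy": 0, "wz": 0}, {"hand": 0, "x": -0.299, "y": -0.094, "z": 0, "wx": 0, "wy": 0, "wz": 0}, {"hand": 0, "x": -0.307, "y": -0.068, "z": 0, "wx": 0, "wy": 0, "wz": 0}, {"hand": 0, "x": -0.311, "y": -0.041, "z": 0, "wx": 0, "wy": 0, "wz": 0}, {"hand": 0, "x": -0.29, "y": -0.014, "z": 0, "wx": 0, "wy": 0, "wz": 0}, {"hand": 0, "x": 0, "y": 0, "z": 0, "wx": 0, "wy": 0, "wz": 0}, {"hand": 0, "x": 0, "y": 0, "z": 0, "wx": 0, "wy": 0, "wz": 0}]'

```text
time_s: 62.4
position: [0.6265, 0.0856, 0.0573]
tcp_rot: [[-0.996, 0.087, -0.009], [0.087, 0.996, 0.003], [0.009, 0.002, -1.0]]
force: [-8.4, 7.3, 11.7]
opening: 0.196
```

```bash
python3 -c "
from h import *
go(rack=(-10,64.5),z=54.3,ang=175.1)
c=cap('scene');crop(c,235,200,410,350,4,'h2')
"
```

```text
t 62.4 pos [626.5  85.6  57.3] rack [-14.1  65.6] xang 175.03 open mm 17.0 F [-8.4  7.3 11.7] j6 -88 tilt [-0.009  0.003]
wz -0.07
units (after turn) [-0.17 -0.04  0.12]
```

View pics/h2.png

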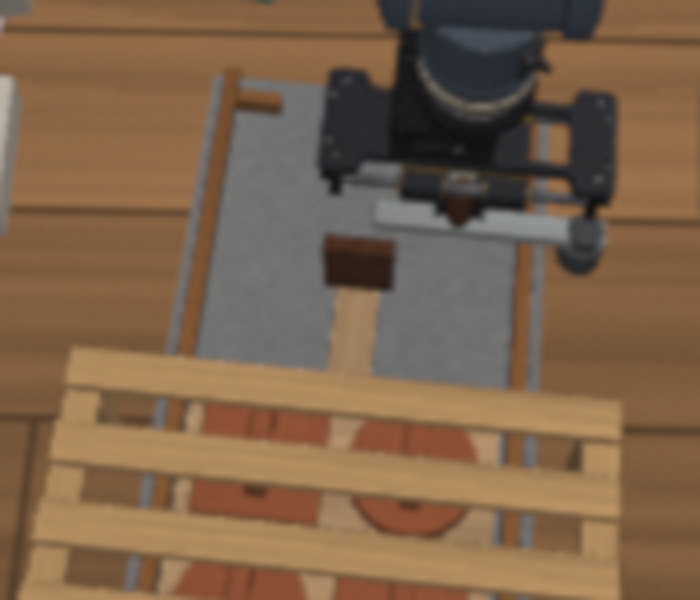

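Call:
move_arm --moves '[{"hand": 0, "x": -0.08, "y": -0.03, "z": -0.05, "wx": 0, "wy": 0, "wz": 0}, {"hand": 0, "x": -0.08, "y": -0.02, "z": 0, "wx": 0, "wy": 0, "wz": 0}, {"hand": 0, "x": -0.08, "y": 0, "z": 0, "wx": 0, "wy": 0, "wz": 0}, {"hand": 0, "x": 0, "y": 0, "z": 0, "wx": 0, "wy": 0, "wz": 0}]'

```text
time_s: 62.85
position: [0.6265, 0.0856, 0.0573]
tcp_rot: [[-0.996, 0.087, -0.021], [0.086, 0.996, 0.006], [0.022, 0.004, -1.0]]
force: [-15.5, 11.2, 13.6]
opening: 0.192
```

```bash
cat >> h.py <<'E'
def bar(c):
    P=cloud(c); q=rk(P); z=P[...,2]*1000
    m=(z>39)&(z<47)&(abs(q[...,0]+10)<35)&(q[...,1]>0)&(q[...,1]<140)
    m&=(c["image"].max(-1).astype(int)-c["image"].min(-1)<40)
    f=np.polyfit(q[m][:,1],q[m][:,0],1); print("bar",m.sum(),"slope",f[0].round(4),"x at y0",f[1].round(1))
E
python3 -c "
from h import *
go(rack=(-10,64.5),z=54.3,ang=175.1)
print(bot.read_state()['moment'])
c=cap('scene');bar(c);crop(c,235,200,410,350,4,'h3')
bar(dict(np.load('scene0.npz')))
"
```

```text
t 62.9 pos [626.5  85.6  57.3] rack [-14.1  65.6] xang 175.04 open mm 16.7 F [-15.5  11.2  13.6] j6 -88 tilt [-0.021  0.006]
wz -0.06
units (after turn) [-0.17 -0.04  0.12]
[1.8874345  2.54740741 0.16596425]
bar 251 slope -0.0027 x at y0 -7.0
bar 267 slope 0.0029 x at y0 -9.2
```

View pics/h3.png

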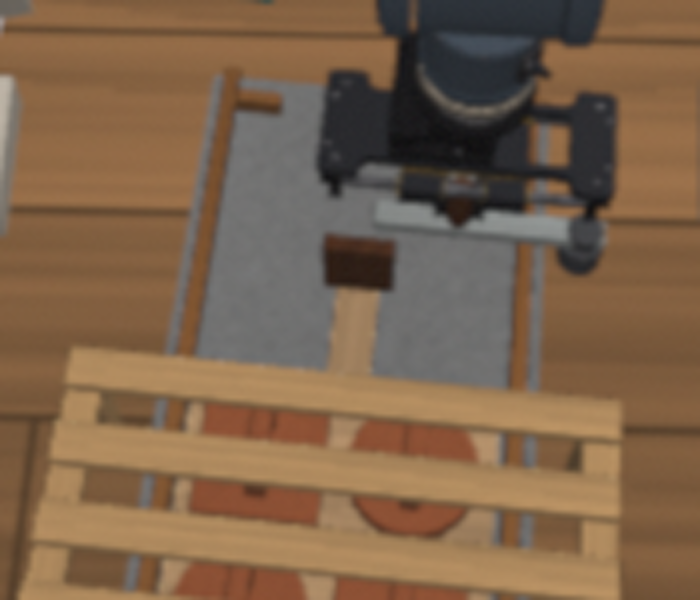

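The bar is at its closed stop: it doesn't move under 15 N and its slope is about 0. Opening, then rising clear.

Call:
move_arm --moves '[{"hand": 50, "x": 0, "y": 0, "z": 0, "wx": 0, "wy": 0, "wz": 0}, {"hand": 50, "x": 0, "y": 0, "z": 0, "wx": 0, "wy": 0, "wz": 0}, {"hand": 50, "x": 0, "y": 0, "z": 0, "wx": 0, "wy": 0, "wz": 0}, {"hand": 50, "x": 0, "y": 0, "z": 0, "wx": 0, "wy": 0, "wz": 0}, {"hand": 50, "x": 0, "y": 0, "z": -0.5, "wx": 0, "wy": 0, "wz": 0}, {"hand": 50, "x": 0, "y": 0, "z": -1, "wx": 0, "wy": 0, "wz": 0}, {"hand": 50, "x": 0, "y": 0, "z": -1, "wx": 0, "wy": 0, "wz": 0}, {"hand": 50, "x": 0, "y": 0, "z": -1, "wx": 0, "wy": 0, "wz": 0}, {"hand": 50, "x": 0, "y": 0, "z": -1, "wx": 0, "wy": 0, "wz": 0}, {"hand": 50, "x": 1, "y": 0, "z": -1, "wx": 0, "wy": 0, "wz": 0}, {"hand": 50, "x": 1, "y": 0.5, "z": 0, "wx": 0, "wy": 0, "wz": 0}, {"hand": 50, "x": 1, "y": 1, "z": 0, "wx": 0, "wy": 0, "wz": 0}, {"hand": 50, "x": 1, "y": 1, "z": 0, "wx": 0, "wy": 0, "wz": 0}, {"hand": 50, "x": 1, "y": 1, "z": 0, "wx": 0, "wy": 0, "wz": 0}, {"hand": 50, "x": 0, "y": 1, "z": 0, "wx": 0, "wy": 0, "wz": 0}, {"hand": 50, "x": 0, "y": 1, "z": 0, "wx": 0, "wy": 0, "wz": 0}, {"hand": 50, "x": 0, "y": 0, "z": 0, "wx": 0, "wy": 0, "wz": 0}]'

```text
time_s: 64.6
position: [0.5243, 0.2322, 0.1968]
tcp_rot: [[-0.997, 0.083, 0.003], [0.083, 0.997, 0.001], [-0.003, 0.002, -1.0]]
force: [0.5, -0.2, 0.5]
opening: 0.578
```

```bash
python3 -c "
from h import *
go()
for n in('scene','top'):
    c=cap(n,'z'+n);bar(c);handle(c);print('orig');bar(dict(np.load(n+'0.npz')))
    P=cloud(c);q=rk(P);z=P[...,2]*1000
    m=(z>80)&(z<100)&(abs(q[...,0]+10)<40)&(abs(q[...,1]-65)<35);print('knob',q[m].mean(0))
    if n=='scene': crop(c,225,195,410,395,3,'zc')
"
```

```text
t 64.6 pos [524.3 232.2 196.8] rack [-128.5  203. ] xang 175.26 open mm 50.3 F [ 0.5 -0.2  0.5] j6 -73 tilt [0.003 0.001]
units (after turn) [0. 0. 0.]
bar 285 slope -0.0003 x at y0 -7.9
handle 74 [36.4  0.4] [ 29.2 -24.4] [43.5 22.5]
orig
bar 267 slope 0.0029 x at y0 -9.2
knob [-6.99013028 64.48031055]
bar 147 slope -0.003 x at y0 -11.1
handle 33 [33.9  0.1] [ 25.7 -25.7] [41.4 22. ]
orig
bar 152 slope 0.005 x at y0 -12.4
knob [-11.20286826  64.33573073]
```

View pics/zc.png

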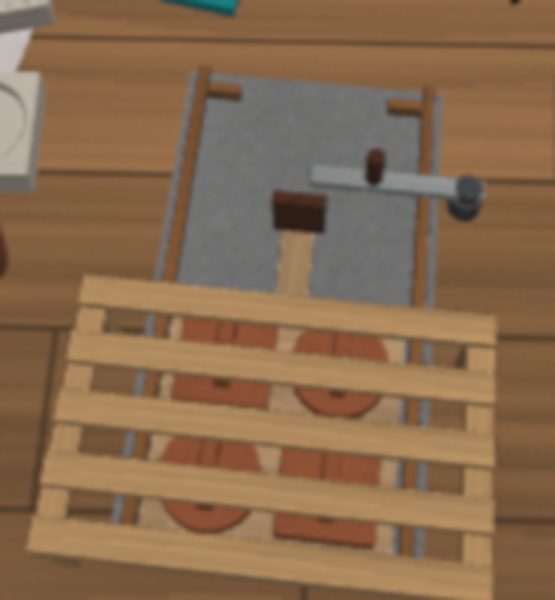

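View pics/zscene.png

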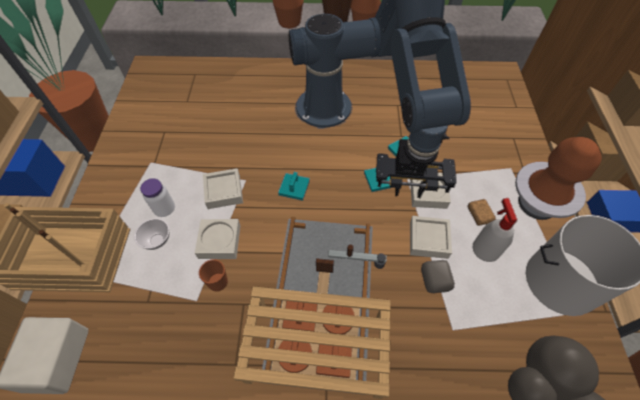

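The bar is closed, the handle is home, four lids are visible on the board under the deck, the moulds are empty, and nothing else has moved. Handing in.

```bash
python3 -c "
from rig import order
print(order.hand_in())"
```

```text
the job is handed in; nothing more can be done
None
```

The job is done and handed in at about 65 s of the 210 s allowed. I swung the bar open and pulled the board out to the front stops. All four terracotta lids went onto the board, and I then pushed it home and swung the bar closed. The turquoise look-alikes and the other things on the table were left alone.

- **Knocked lid:** the first square lid I set down was later found shifted about 25 mm, touching the round one. I lifted and moved both back to their slots before pushing the board in.
- **Pushing the board home:** partway in, friction built up and pressed the tool down with about 24 N. I raised the tool slightly and carried on; it stayed below the 40 N limit in every reading I took.
- **Last checks:**
    - **Lids:** all four lay flat, at least about 7 mm inside the board's edges and not touching when I measured them before the push. After it I saw them only through the deck slats, where they looked flat and in place.
    - **Board:** the handle is at rack x of about 35 mm; the two cameras read 36.4 and 33.9.
    - **Bar:** it is straight across at an angle of about 0, and it stayed put under about 15 N of push at the closed stop.
    - **Arm:** it ended clear of everything.

The two cameras disagreed by 2–4 mm along the rack. That is a bit more than the stated 2 mm calibration, so I used the average. No other check failed.

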